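# Pack the test strips dry in the blue storage box

## Task

Draw the empty blue box out of the packed row in the white rack - raise its front over the lip and pull it forward, leaving the grey boxes in their places - and stand it upright in the white tray. Lay all the small cartons of test strips from the worktop into it, and only when all of them are in, tip all the white desiccant canisters out of the beaker into the box on top of them; then stand the empty beaker upright on the worktop again.

Things in the scene. Friction and masses are not known exactly. Their poses are not given: they have to be found in the camera images.
- rack: white sheet-steel rack, 166 deep (x) x 292 wide (y) x 88 mm high, fixed on the worktop; origin at the centre of its underside, open front towards its own -x (the robot). Four boxes stand in it side by side, about 1.5 mm apart, on a floor 6 mm above the worktop, centres at x = -8, y = -114, -43, +43, +114 mm (the end boxes are narrower), with 18 mm free behind them
- rack_lip (a point): middle of the top edge of the rack's front lip, 4 mm thick, 16 mm above the rack's floor and 1 mm in front of the boxes: a box cannot be slid straight out. Raised at its front by 7 to 9 degrees about its lower rear edge, a box clears the lip and can be drawn forward
- rack_top (a point): middle of the front edge of the underside of the rack's top sheet (3 mm thick), which covers the rear 48 mm of the boxes 9 mm above their rims: a box cannot be lifted straight up in its place, but once drawn about 70 mm forward, and raised a little (10 mm) on the way so that its bottom passes the lip, it is clear of the sheet and can be lifted
- blue_box_center (a point): the empty blue storage box, open at the top, 140 long (x) x 84 wide (y) x 70 mm high, walls and floor 3 mm, 0.2 to 0.3 kg, in one of the two middle places of the rack's row; the point is its centre, half-way up (35 mm above its underside); its front is its own -x, z is up
- blue_box_grip (a point): the grip on the blue box's front wall: the wall is thickened outwards there to 10 mm (x), 56 mm wide (y), from the rim 26 mm down; the point is the middle of it, 72 mm in front of the box's centre and 13 mm below the rim. One finger fits inside the box, the other in front
- grey_box_a_center (a point): grey storage box, full and heavy, 140 long x 56 wide x 70 mm high, otherwise shaped like the blue box, standing in the rack; the point is its centre, half-way up
- grey_box_b_center (a point): grey storage box, full and heavy, 140 long x 84 wide x 70 mm high, otherwise shaped like the blue box, standing in the rack; the point is its centre, half-way up
- grey_box_c_center (a point): grey storage box, full and heavy, 140 long x 56 wide x 70 mm high, otherwise shaped like the blue box, standing in the rack; the point is its centre, half-way up
- tray_in (a point): shallow white transfer tray, 180 (x) x 120 (y) mm with a rim 14 mm high (17 mm with its bead) and 4 mm thick, fixed on the worktop; the point is the centre of its inner floor, 4 mm above the worktop
- carton_1_center (a point): small white carton of test strips with an ochre band, 30 wide (x) x 66 long (y) x 22 mm high, 30 g, lying flat at the start, on the worktop or (carton 3) on another carton; the point is its centre, 11 mm up; its z axis is up at the start
- carton_2_center (a point): small white carton of test strips with an ochre band, 30 wide (x) x 66 long (y) x 22 mm high, 30 g, lying flat at the start, on the worktop or (carton 3) on another carton; the point is its centre, 11 mm up; its z axis is up at the start
- carton_3_center (a point): small white carton of test strips with an ochre band, 30 wide (x) x 66 long (y) x 22 mm high, 30 g, lying flat at the start, on the worktop or (carton 3) on another carton; the point is its centre, 11 mm up; its z axis is up at the start
- carton_4_center (a point): small white carton of test strips with an ochre band, 30 wide (x) x 66 long (y) x 22 mm high, 30 g, lying flat at the start, on the worktop or (carton 3) on another carton; the point is its centre, 11 mm up; its z axis is up at the start
- beaker_center (a point): glass beaker without handle, 54 mm outer diameter (58 mm at the spout), 70 mm tall, about 42 mm clear inside, holding the desiccant canisters; the point is its centre, half-way up; z along its axis to the mouth
- canister_1: white desiccant canister: a hard, smooth plastic cylinder 16 mm in diameter and 22 mm long, at the start in the beaker; origin at its centre, z along its axis
- canister_2: white desiccant canister: a hard, smooth plastic cylinder 16 mm in diameter and 22 mm long, at the start in the beaker; origin at its centre, z along its axis
- canister_3: white desiccant canister: a hard, smooth plastic cylinder 16 mm in diameter and 22 mm long, at the start in the beaker; origin at its centre, z along its axis
- canister_4: white desiccant canister: a hard, smooth plastic cylinder 16 mm in diameter and 22 mm long, at the start in the beaker; origin at its centre, z along its axis
- canister_5: white desiccant canister: a hard, smooth plastic cylinder 16 mm in diameter and 22 mm long, at the start in the beaker; origin at its centre, z along its axis
- canister_6: white desiccant canister: a hard, smooth plastic cylinder 16 mm in diameter and 22 mm long, at the start in the beaker; origin at its centre, z along its axis
Not all that is in view belongs to the job. What is shaped like the part that bears beaker_center but orange is not meant.

How it is judged:
On the way, in this order (a step that is already met when the one before it is completed fails the run):
1. the blue box stands upright in the tray, let go (x of blue_box_center in the frame of tray_in between -0.045 and 0.045 m and y of blue_box_center in the frame of tray_in between -0.045 and 0.045 m and z of blue_box_center in the frame of tray_in between 0.029 and 0.041 m and angle between blue_box_center's own z axis and vertical below 0.06 rad and contact force between blue_box and the fingers below 0.1 N), for 0.2 s.
2. all cartons are in the blue box (x of carton_1_center in the frame of blue_box_center between -0.068 and 0.068 m and y of carton_1_center in the frame of blue_box_center between -0.04 and 0.04 m and z of carton_1_center in the frame of blue_box_center between -0.035 and 0.035 m and x of carton_2_center in the frame of blue_box_center between -0.068 and 0.068 m and y of carton_2_center in the frame of blue_box_center between -0.04 and 0.04 m and z of carton_2_center in the frame of blue_box_center between -0.035 and 0.035 m and x of carton_3_center in the frame of blue_box_center between -0.068 and 0.068 m and y of carton_3_center in the frame of blue_box_center between -0.04 and 0.04 m and z of carton_3_center in the frame of blue_box_center between -0.035 and 0.035 m and x of carton_4_center in the frame of blue_box_center between -0.068 and 0.068 m and y of carton_4_center in the frame of blue_box_center between -0.04 and 0.04 m and z of carton_4_center in the frame of blue_box_center between -0.035 and 0.035 m and x of blue_box_center in the frame of tray_in between -0.045 and 0.045 m and y of blue_box_center in the frame of tray_in between -0.045 and 0.045 m and z of blue_box_center in the frame of tray_in between 0.029 and 0.041 m and angle between blue_box_center's own z axis and vertical below 0.06 rad), for 0.2 s.
3. all canisters are in the blue box (x of canister_1 in the frame of blue_box_center between -0.068 and 0.068 m and y of canister_1 in the frame of blue_box_center between -0.04 and 0.04 m and z of canister_1 in the frame of blue_box_center between -0.035 and 0.039 m and x of canister_2 in the frame of blue_box_center between -0.068 and 0.068 m and y of canister_2 in the frame of blue_box_center between -0.04 and 0.04 m and z of canister_2 in the frame of blue_box_center between -0.035 and 0.039 m and x of canister_3 in the frame of blue_box_center between -0.068 and 0.068 m and y of canister_3 in the frame of blue_box_center between -0.04 and 0.04 m and z of canister_3 in the frame of blue_box_center between -0.035 and 0.039 m and x of canister_4 in the frame of blue_box_center between -0.068 and 0.068 m and y of canister_4 in the frame of blue_box_center between -0.04 and 0.04 m and z of canister_4 in the frame of blue_box_center between -0.035 and 0.039 m and x of canister_5 in the frame of blue_box_center between -0.068 and 0.068 m and y of canister_5 in the frame of blue_box_center between -0.04 and 0.04 m and z of canister_5 in the frame of blue_box_center between -0.035 and 0.039 m and x of canister_6 in the frame of blue_box_center between -0.068 and 0.068 m and y of canister_6 in the frame of blue_box_center between -0.04 and 0.04 m and z of canister_6 in the frame of blue_box_center between -0.035 and 0.039 m and x of carton_1_center in the frame of blue_box_center between -0.068 and 0.068 m and y of carton_1_center in the frame of blue_box_center between -0.04 and 0.04 m and z of carton_1_center in the frame of blue_box_center between -0.035 and 0.035 m and x of carton_2_center in the frame of blue_box_center between -0.068 and 0.068 m and y of carton_2_center in the frame of blue_box_center between -0.04 and 0.04 m and z of carton_2_center in the frame of blue_box_center between -0.035 and 0.035 m and x of carton_3_center in the frame of blue_box_center between -0.068 and 0.068 m and y of carton_3_center in the frame of blue_box_center between -0.04 and 0.04 m and z of carton_3_center in the frame of blue_box_center between -0.035 and 0.035 m and x of carton_4_center in the frame of blue_box_center between -0.068 and 0.068 m and y of carton_4_center in the frame of blue_box_center between -0.04 and 0.04 m and z of carton_4_center in the frame of blue_box_center between -0.035 and 0.035 m), for 0.2 s.
At the end, for the whole second after the job is handed in: the blue box stands flat (within 3.5 degrees) and at rest in the tray, all cartons and canisters lie in it below its rim (canister centres at most 4 mm above), the beaker stands upright (within 7 degrees) outside it on worktop or tray, the grey boxes have moved under 30 mm (all of step 3 and x of blue_box_center in the frame of tray_in between -0.045 and 0.045 m and y of blue_box_center in the frame of tray_in between -0.045 and 0.045 m and z of blue_box_center in the frame of tray_in between 0.029 and 0.041 m and angle between blue_box_center's own z axis and vertical below 0.06 rad and angle between beaker_center's own z axis and vertical below 0.12 rad and height (world z) of beaker_center between 0.028 and 0.048 m and horizontal distance between beaker_center and blue_box_center above 0.07 m and linear speed of blue_box below 0.02 m/s and distance of each of grey_box_a_center, grey_box_b_center, grey_box_c_center from where it was at the start of the episode below 0.03 m); the robot touches nothing.
It fails at once if a grey box is shifted by more than 30 mm (distance of any of grey_box_a_center, grey_box_b_center, grey_box_c_center from where it was at the start of the episode above 0.03 m).
Of carton_1, carton_3, carton_4 only 2 to 3 are there at a start; the rules pass over those that are not, and their reading is None.
Of canister_4, canister_5, canister_6 only 1 to 3 are there at a start; the rules pass over those that are not, and their reading is None.
At some moment in a run one of carton_1, carton_4 may be knocked a few centimetres aside while the robot is not near it.
It also fails if it takes over 200 s, if anything falls off the work surface, if the arm or the gripper's body presses on something with over 40 N, if the wrist force passes 120 N, or if a joint passes its speed limit or range.

## Robot

A 6-joint arm with a two-finger parallel gripper is mounted at the origin on a cart in front of the work surface, level with it; the furniture and walls round the work are solid. World frame = base frame: x ahead of the robot, y to its left, z up, the work surface at z = 0. Lengths are in m, angles in rad, forces in N, time in s.
With the tool pointing down it reaches from about 0.325 to 0.775 m from the base axis. Payload 5.5 kg.
Tool frame: the origin (TCP) lies midway between the tips of the shut fingers; the grasp point (between the pads) lies 19 mm behind it (manip.hold_point_z is the distance from the TCP to the grasp point, in m); z points along the fingers, y is the line along which they close (so a half turn about z gives the same grasp; the last joint's range is limited). The gripper opens to 88 mm and grips with 3 to 60 N. Pads are 20 mm wide; open, the fingers measure 115 mm over their backs; the gripper's body (75 mm by 178 mm) begins 61 mm behind the grasp point.
Start: joints at [-1.301, 0.091, 1.231, -0, 1.82, -0.057], TCP at [0.193, -0.568, 0.223] pointing down, gripper open.
Joint ranges: [-2.87, 2.87], [-0.86, 2.18], [0.17, 2.46], [-1.51, 4.65], [0.06, 2.69], [-2.65, 2.65]. Speed limits (rad/s): [2.57, 2.57, 3.01, 3.14, 3.14, 3.14].

## Interface

Orientations are given as a 3x3 rotation matrix whose columns are the frame's x, y, z axes.
In Python, from station import status, snapshot, get_calibration, close_job, manip gives the robot as it stands.
- The arm moves only by the tool jog_arm, never from a script. Its argument "targets" is one flat list of numbers, 5 for each row, row after row: the opening, from -1 (shut) to 1 (fully open), then the shift along the tool's x, y, z normalised to -1 to 1, where 1 is 80 cm, then the turn about the tool's z normalised to -1 to 1, where 1 is 90 degrees. In form: [hand, x, y, z, yaw, hand, x, y, z, yaw, ...]. A call has exactly 8 rows; each row is the pose to reach, as a shift and turn from the pose commanded when the call began, along the tool's axes at that moment; what a row does not reach only later rows make up. A row lasts 1/10 s, in which the tool goes at most 50 mm and 8.59 degrees, less where a joint would pass 70% of its speed; a pose out of reach is approached as far as the arm can. A call with a number of a shift or a turn outside -1 to 1 is refused whole. A call with a gripper value outside its range is refused whole. The fingers move at their own pace and stop on an object; "squeeze" is the grip in N (left out, the last holds). Time passes only in rows, so rows that repeat a pose let the fingers close, or fill a call up. It gives the time, the measured TCP pose, the force, the opening and the grip force at its end, in the units of the state.
- status.state(): the state, without advancing time (a new reading comes with each control period).
- snapshot(name): name is "side" or "top" or "wrist"; returns (picture, depth): 384x512x3 uint8, red, green, blue; 384x512 float32, m along the optical axis (not along the pixel's ray), 0 where there is no reading.
- get_calibration(name): a dict with "intrinsics" (3x3 intrinsics, pixels), "R" (3x3) and "t" (3): a world point X has camera coordinates R X + t; the wrist camera has in their place "hand_eye" (4x4, takes a point from camera to tool coordinates, whose origin is the TCP and whose axes are the flange's). Camera axes: x right, y down, z forward; pixel columns grow to the right and rows downward; lengths in m; the calibration is good to about 2 mm. A picture is of the moment at which its call begins: read the wrist's pose just before it. get_calibration takes no time and is no camera call.
- close_job(): hands the job in; it is judged then, once.
The state is a dict: "time": time; "qpos": joint angles; "qd": joint speeds; "tau": joint torques, N m; "tool_pos": TCP position; "tcp_rot": TCP orientation; "wrist_force": force on the tool from outside, world axes, zero at the start; "wrist_torque": the same for the moment, N m; "width": finger opening in m; "grip_force": force on a finger pad.
Only numpy, scipy, OpenCV 4.12 (cv2) and the standard library are available. Lean on these libraries where they do the work, as an engineer would, in place of code of your own. Each camera call takes 0.05 s, during which the arm holds its last target. There are 200 camera calls.

## Working session

There is one attempt and no reset: what is moved stays moved. The work goes in short steps, Python scripts to look and compute and a tool call to move; the robot and the scene stay as the last step left them, time stands still between calls to the robot, and variables do not carry over. Pictures are saved under pics/ and viewed, at most 14 in all, crops included, and the job is handed in when it is done.

Besides the shell and the picture viewer there is one more tool, called as name(argument=value, ...) on one line, values as JSON. jog_arm: Moves the arm, as the interface text tells. Scaled input: -1 to 1 covers 80 cm each way for a shift and 90 degrees each way for a turn. Its arguments: {"type":"object","properties":{"targets":{"type":"array","items":{"type":"number"}},"squeeze":{"type":"number"}},"required":["targets"]}

```bash
ls; mkdir -p pics
python3 - <<'E'
from station import status, snapshot, get_calibration, manip
import cv2,numpy as np
print(status.state()); print([a for a in dir(manip) if a[0]!='_'], manip.hold_point_z)
for n in("side","top"):
    p,d=snapshot(n); cv2.imwrite(f"pics/{n}0.png",p[:,:,::-1]); np.savez(f"pics/{n}0.npz",p=p,d=d); print(n,get_calibration(n))
print(get_calibration("wrist"))
a=cv2.imread("pics/top0.png");cv2.imwrite("pics/top0b.png",cv2.resize(a,(800,600),interpolation=cv2.INTER_CUBIC))
E
```

```text
pics
{'time': 0.0, 'qpos': array([-1.30070005e+00,  9.18367978e-02,  1.23192184e+00, -5.52296657e-06,
        1.81980726e+00, -5.66881831e-02]), 'qd': array([ 3.95659246e-04,  7.89700720e-05,  8.49828942e-04,  1.22423350e-03,
       -8.45135161e-04,  1.49153766e-04]), 'tau': array([ 2.23250747e-03, -4.46451795e+01, -4.06444180e+01,  6.98380382e-02,
        2.91226606e-02, -1.33124595e-04]), 'tool_pos': array([ 0.19251873, -0.5679427 ,  0.2214998 ]), 'tcp_rot': array([[ 9.47079887e-01,  3.20997515e-01, -5.31665788e-04],
       [ 3.20997938e-01, -9.47077987e-01,  1.90026875e-03],
       [ 1.06452582e-04, -1.97036993e-03, -9.99998053e-01]]), 'wrist_force': array([-0.59108113, -0.53784798,  0.46672786]), 'wrist_torque': array([ 0.04503013, -0.02649302,  0.03256229]), 'grip_force': 0.0, 'width': 0.08770700224168812}
['PlanningError', 'hold_point_z'] 0.0187
side {'intrinsics': array([[428.01239928,   0.        , 252.62165557],
       [  0.        , 428.01239928, 193.73153631],
       [  0.        ,   0.        ,   1.        ]]), 'R': array([[-0.86793675, -0.49654889,  0.01118027],
       [
[... 338 characters left out ...]
, -0.99981691,  0.019021  ],
       [-0.98517489, -0.00120894, -0.17154877],
       [ 0.17154036, -0.01909673, -0.98499199]]), 't': array([0.15455604, 0.5137481 , 1.08679511])}
{'intrinsics': array([[335.86501332,   0.        , 256.81222641],
       [  0.        , 335.86501332, 193.28747071],
       [  0.        ,   0.        ,   1.        ]]), 'hand_eye': array([[-3.87152903e-04, -9.70584681e-01, -2.40759689e-01,
         6.51667877e-02],
       [ 9.99998706e-01, -7.51641109e-04,  1.42207753e-03,
         2.25890071e-04],
       [-1.56121154e-03, -2.40758827e-01,  9.70583716e-01,
        -1.61682507e-01],
       [ 0.00000000e+00,  0.00000000e+00,  0.00000000e+00,
         1.00000000e+00]])}
```

View pics/top0b.png

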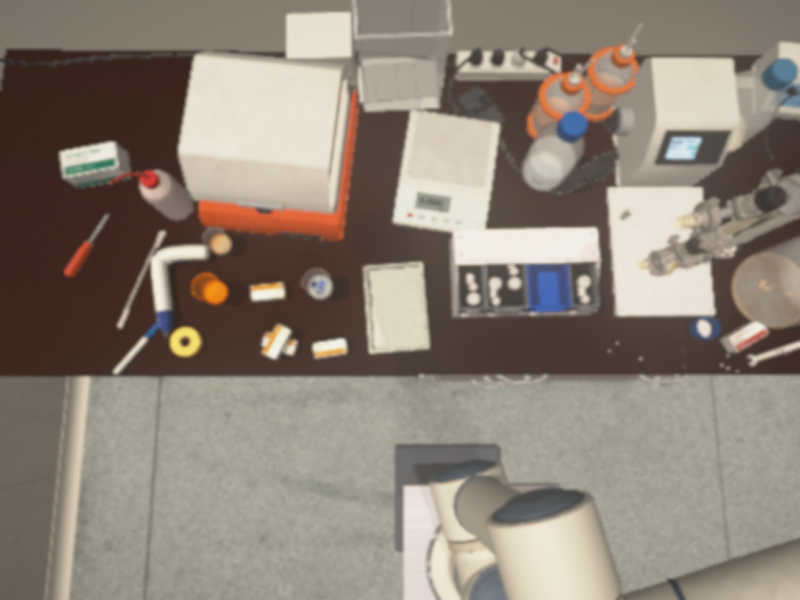

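View pics/side0.png

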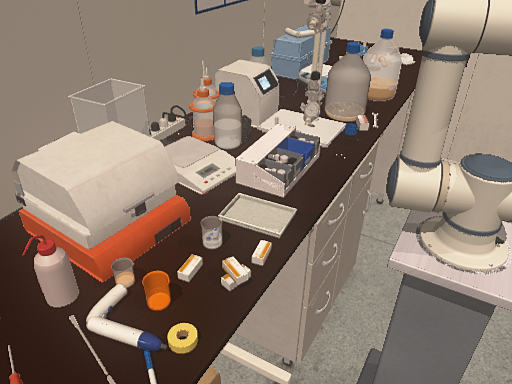

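```bash
cat > h.py <<'E'
from station import status, snapshot, get_calibration
import cv2,numpy as np
def cloud(n,d,pose=None):
    c=get_calibration(n);K=c["intrinsics"]
    v,u=np.mgrid[:384,:512]
    X=np.stack([(u-K[0,2])/K[0,0]*d,(v-K[1,2])/K[1,1]*d,d],-1)
    if n!="wrist": return (X-c["t"])@c["R"]
    H=c["hand_eye"];p,R=pose
    return (X@H[:3,:3].T+H[:3,3])@R.T+p
def shot(n):
    s=status.state();p,d=snapshot(n)
    return p,d,cloud(n,d,(s["tool_pos"],s["tcp_rot"]))
def proj(n,P):
    c=get_calibration(n);q=(np.atleast_2d(P)@c["R"].T+c["t"])@c["intrinsics"].T
    return q[:,:2]/q[:,2:]
E
python3 - <<'E'
from h import *
for n in("top","side"):
    z=np.load(f"pics/{n}0.npz");p,d=z["p"],z["d"];W=cloud(n,d)
    hsv=cv2.cvtColor(p,cv2.COLOR_RGB2HSV)
    ok=(d>0)&(W[...,2]>0.004)&(W[...,2]<0.12)&(W[...,0]>0.3)&(W[...,0]<0.75)&(abs(W[...,1])<0.6)
    k,l,st,c=cv2.connectedComponentsWithStats(ok.astype(np.uint8))
    print(n)
    for i in range(1,k):
        if st[i,4]<25: continue
        P=W[l==i]; print(c[i].round(),st[i,4],'x',P[:,0].min().round(3),P[:,0].max().round(3),'y',P[:,1].min().round(3),P[:,1].max().round(3),'zmax',np.percentile(P[:,2],95).round(3),'rgb',np.median(p[l==i],0))
    t=(abs(W[...,2])<.03)&(abs(W[...,1])<.5)&(d>0); print('floor z',np.median(W[...,2][t]),'edge x',np.percentile(W[...,0][t],1))
z=np.load("pics/top0.npz")["p"];s=np.load("pics/side0.npz")["p"]
a=cv2.resize(z[140:240,120:290],None,fx=4,fy=4,interpolation=3);b=cv2.resize(s[200:330,90:320],None,fx=680/230,fy=680/230,interpolation=3)
b=b[:200+0*1] if 0 else b
cv2.imwrite("pics/cropA.png",a[:,:,::-1]);cv2.imwrite("pics/cropB.png",b[:,:,::-1])
E
```

```text
top
[170. 143.] 1952 x 0.616 0.75 y 0.28 0.6 zmax 0.077 rgb [193.  90.  55.]
[326. 166.] 6481 x 0.492 0.75 y -0.271 0.177 zmax 0.091 rgb [198. 187. 182.]
[421. 169.] 4084 x 0.445 0.75 y -0.515 -0.288 zmax 0.091 rgb [234. 227. 216.]
[481. 194.] 1272 x 0.419 0.627 y -0.6 -0.517 zmax 0.114 rgb [153. 139. 123.]
[254. 196.] 1383 x 0.416 0.612 y 0.098 0.244 zmax 0.018 rgb [221. 215. 192.]
[203. 181.] 293 x 0.532 0.6 y 0.306 0.374 zmax 0.07 rgb [145. 142. 138.]
[134. 184.] 333 x 0.517 0.59 y 0.527 0.581 zmax 0.07 rgb [186.  97.  27.]
[172. 186.] 217 x 0.529 0.57 y 0.407 0.475 zmax 0.026 rgb [232. 205. 171.]
[179. 219.] 331 x 0.404 0.473 y 0.378 0.452 zmax 0.047 rgb [225. 191. 160.]
[124. 218.] 111 x 0.415 0.469 y 0.578 0.6 zmax 0.022 rgb [230. 208. 105.]
[211. 222.] 208 x 0.408 0.445 y 0.274 0.341 zmax 0.026 rgb [231. 215. 180.]
floor z 0.0015147993418682141 edge x -0.033204218267971444
side
[285. 147.] 7756 x 0.416 0.75 y -0.6 0.182 zmax 0.093 rgb [189. 168. 154.]
[319. 101.] 31 x 0.585 0.604 y -0.48 -0.424 zmax 0.119 rgb [124. 114. 104.]
[132. 238.] 5322 x 0.614 0.75 y 0.289 0.6 zmax 0.109 rgb [171.  84.  48.]
[242. 220.] 1904 x 0.416 0.613 y 0.106 0.365 zmax 0.063 rgb [183. 170. 155.]
[261. 252.] 325 x 0.405 0.446 y 0.276 0.348 zmax 0.024 rgb [218. 179. 156.]
[190. 267.] 394 x 0.525 0.562 y 0.41 0.48 zmax 0.024 rgb [215.5 171.  152. ]
[234. 273.] 631 x 0.401 0.473 y 0.382 0.453 zmax 0.046 rgb [207. 163. 145.]
[157. 290.] 893 x 0.516 0.573 y 0.529 0.585 zmax 0.069 rgb [186.  85.  20.]
[188. 329.] 175 x 0.413 0.466 y 0.581 0.6 zmax 0.021 rgb [237. 203.  95.]
floor z 0.0005230775220211513 edge x -0.11173419060113564
```

View pics/cropA.png

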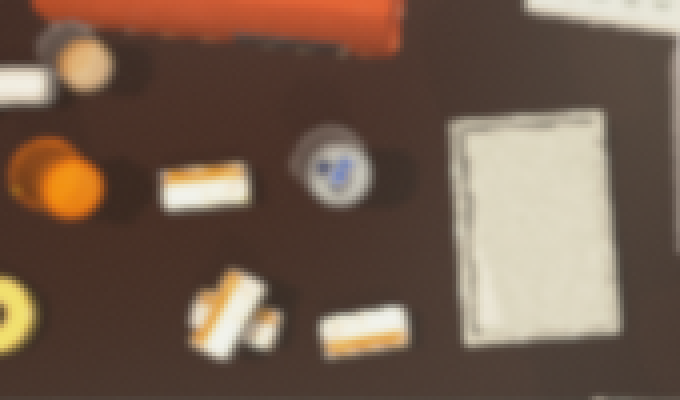

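View pics/cropB.png

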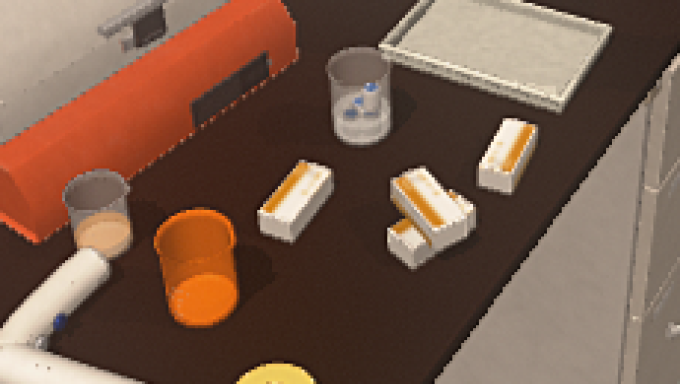

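Run:
```python
from h import *
for n in("top","side"):
    z=np.load(f"pics/{n}0.npz");p,d=z["p"],z["d"];W=cloud(n,d);hsv=cv2.cvtColor(p,cv2.COLOR_RGB2HSV)
    m=(hsv[...,0]>105)&(hsv[...,0]<130)&(hsv[...,1]>130)&(d>0)&(W[...,0]<.75)&(abs(W[...,1]+.2)<.2)
    P=W[m];print(n,len(P),P.min(0).round(4),P.max(0).round(4)); t=P[P[:,2]>.066];print(' rim',len(t),t.min(0).round(4),t.max(0).round(4),np.median(t,0))
    c=get_calibration(n)
    # tray
    t=(W[...,2]>.011)&(W[...,2]<.025)&(W[...,0]>.4)&(W[...,0]<.63)&(W[...,1]>.08)&(W[...,1]<.26)&(d>0)&(hsv[...,1]<70)
    print(' tray',cv2.minAreaRect((W[t][:,:2]*1000).astype(np.float32)))
    # rack white front/top
    t=(W[...,2]>.08)&(W[...,2]<.1)&(W[...,0]>.4)&(W[...,0]<.75)&(W[...,1]>-.32)&(W[...,1]<.06)&(d>0)&(hsv[...,1]<70)
    print(' racktop',cv2.minAreaRect((W[t][:,:2]*1000).astype(np.float32)))
z=np.load("pics/top0.npz")["p"];a=cv2.resize(z[140:210,280:390],None,fx=6,fy=6,interpolation=3);cv2.imwrite("pics/cropC.png",a[:,:,::-1])
```

```text
top 356 [ 0.4974 -0.1766  0.0018] [ 0.5916 -0.0976  0.0807]
 rim 59 [ 0.4974 -0.1719  0.0672] [ 0.5089 -0.0976  0.0807] [ 0.50112556 -0.13285703  0.07561985]
 tray ((515.1122436523438, 171.42373657226562), (186.45362854003906, 125.92613220214844), 4.473943710327148)
 racktop ((583.3606567382812, -133.06240844726562), (162.11160278320312, 373.7437744140625), 1.030243158340454)
side 312 [ 0.4924 -0.1785  0.0206] [ 0.6252 -0.0893  0.0781]
 rim 110 [ 0.4924 -0.1776  0.066 ] [ 0.5916 -0.0893  0.0781] [ 0.52406822 -0.16028459  0.07386351]
 tray ((512.1244506835938, 176.38558959960938), (186.45594787597656, 128.97000122070312), 4.80810022354126)
 racktop ((623.015869140625, -129.22459411621094), (83.87854766845703, 378.06878662109375), 0.2721467912197113)
```

View pics/cropC.png

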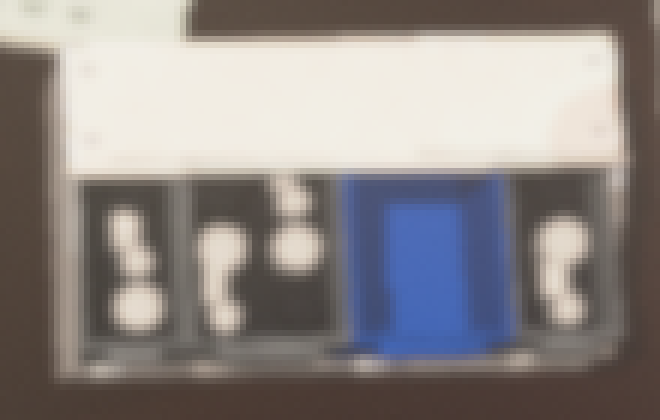

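```bash
cat > go.py <<'E'
import sys;from h import *
# go.py x y z a_deg : tool y axis at world angle a
s=status.state();R=s["tcp_rot"];x,y,z,a=map(float,sys.argv[1:])
dv=R.T@(np.array([x,y,z])-s["tool_pos"]);cur=np.degrees(np.arctan2(R[1,1],R[0,1]))
print((dv/.8).round(4),"yaw",round(((cur-a+180)%360-180)/90,4),"at",s["tool_pos"].round(4),round(cur,2),"w",round(s["width"],4),"rows",np.linalg.norm(dv)/.05)
E
python3 go.py 0.47 -0.134 0.24 1
```

```text
[ 0.5026 -0.4025 -0.0222] yaw -0.8031 at [ 0.1925 -0.568   0.2216] -71.28 w 0.088 rows 10.308951654428663
```

jog_arm(targets=[1, 0.503, -0.4025, -0.022, -0.803, 1, 0.503, -0.4025, -0.022, -0.803, 1, 0.503, -0.4025, -0.022, -0.803, 1, 0.503, -0.4025, -0.022, -0.803, 1, 0.503, -0.4025, -0.022, -0.803, 1, 0.503, -0.4025, -0.022, -0.803, 1, 0.503, -0.4025, -0.022, -0.803, 1, 0.503, -0.4025, -0.022, -0.803], squeeze=10)

```text
time: 0.9
tool_pos: [0.4086, -0.2296, 0.2361]
tcp_rot: [[0.038, 0.999, -0.0], [0.999, -0.038, 0.0], [0.0, -0.0, -1.0]]
wrist_force: [1.5, -0.3, 0.9]
width: 0.0881
grip_force: 0.0
```

```bash
python3 go.py 0.47 -0.134 0.24 1
```

```text
[ 0.1223  0.0722 -0.0049] yaw -0.0354 at [ 0.4086 -0.2296  0.2361] -2.18 w 0.0881 rows 2.273745187213234
```

jog_arm(targets=[1, 0.122, 0.072, -0.005, -0.035, 1, 0.122, 0.072, -0.005, -0.035, 1, 0.122, 0.072, -0.005, -0.035, 1, 0.122, 0.072, -0.005, -0.035, 1, 0.122, 0.072, -0.005, -0.035, 1, 0.122, 0.072, -0.005, -0.035, 1, 0.122, 0.072, -0.005, -0.035, 1, 0.122, 0.072, -0.005, -0.035])

```text
time: 1.7
tool_pos: [0.4694, -0.1376, 0.2403]
tcp_rot: [[-0.009, 1.0, 0.0], [1.0, 0.009, -0.0], [-0.0, 0.0, -1.0]]
wrist_force: [-0.1, -1.2, 0.9]
width: 0.0877
grip_force: 0.0
```

Run:
```python
from h import *
p,d,W=shot("wrist");print(status.state()["tool_pos"])
hsv=cv2.cvtColor(p,cv2.COLOR_RGB2HSV)
m=(hsv[...,0]>105)&(hsv[...,0]<130)&(hsv[...,1]>130)&(d>0)
np.savez("pics/w1.npz",p=p,W=W)
P=W[m];print(len(P),P.min(0),P.max(0))
t=P[P[:,2]>.07];print(' rim',len(t),t.min(0).round(4),t.max(0).round(4))
# grip: rim points near front
f=t[t[:,0]<t[:,0].min()+.012];print(cv2.minAreaRect((f[:,:2]*1000).astype(np.float32)))
print(cv2.minAreaRect((t[:,:2]*1000).astype(np.float32)), np.median(t[:,2]))
cv2.imwrite("pics/w1.png",p[:,:,::-1])
```

```text
[ 0.46952345 -0.13743508  0.24036403]
8667 [ 0.16640673 -0.22719885 -0.80302396] [0.62098024 0.17039499 0.35362329]
 rim 1523 [ 0.4232 -0.1788  0.0701] [ 0.5958 -0.0915  0.3536]
((424.3793029785156, -126.52010345458984), (1.2373077869415283, 42.70644760131836), 2.23435378074646)
((509.3603210449219, -135.97198486328125), (171.40834045410156, 85.98418426513672), 1.0955432653427124) 0.07553303691128654
```

View pics/w1.png

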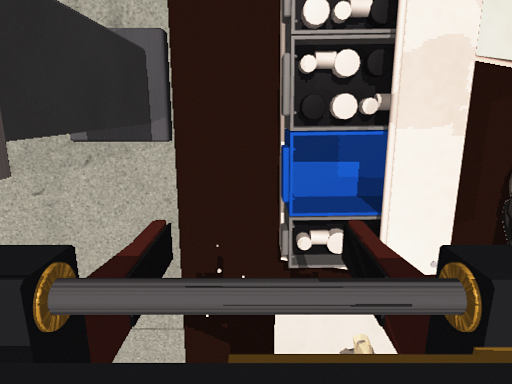

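```bash
cat >> h.py <<'E'
def ray(n,uv,zp,pose=None):
    c=get_calibration(n);q=np.linalg.solve(c["intrinsics"],np.array([uv[0],uv[1],1.]))
    if n!="wrist": r=c["R"].T@q;o=-c["R"].T@c["t"]
    else:
        H=c["hand_eye"];p,R=pose;r=R@H[:3,:3]@q;o=R@H[:3,3]+p
    return o+r*(zp-o[2])/r[2]
E
python3 - <<'E'
from h import *
s=status.state();po=(s["tool_pos"],s["tcp_rot"])
z=np.load("pics/w1.npz");p=z["p"];hsv=cv2.cvtColor(p,cv2.COLOR_RGB2HSV)
m=(hsv[...,0]>105)&(hsv[...,0]<130)&(hsv[...,1]>130)
m[:100]=0;m[225:]=0;m[:,:270]=0;m[:,400:]=0
for v in range(126,222,4):
    u=np.where(m[v])[0]
    if len(u): print(v,u.min(),u.max(),ray("wrist",(u.min(),v),.076,po).round(4),ray("wrist",(u.max(),v),.076,po).round(4))
for u in (283,285,287,292,296): 
    v=np.where(m[:,u])[0]; 
    if len(v):print(u,v.min(),v.max(),ray("wrist",(u,v.min()),.076,po).round(4),ray("wrist",(u,v.max()),.076,po).round(4))
E
```

```text
130 285 387 [ 0.4961 -0.0912  0.076 ] [ 0.5935 -0.0903  0.076 ]
134 285 387 [ 0.4962 -0.095   0.076 ] [ 0.5939 -0.0941  0.076 ]
138 285 386 [ 0.4963 -0.0988  0.076 ] [ 0.5934 -0.0979  0.076 ]
142 285 386 [ 0.4964 -0.1026  0.076 ] [ 0.5937 -0.1017  0.076 ]
146 282 386 [ 0.4936 -0.1064  0.076 ] [ 0.5941 -0.1055  0.076 ]
150 282 385 [ 0.4937 -0.1103  0.076 ] [ 0.5936 -0.1094  0.076 ]
154 282 385 [ 0.4938 -0.1142  0.076 ] [ 0.594  -0.1133  0.076 ]
158 282 385 [ 0.4939 -0.1181  0.076 ] [ 0.5943 -0.1172  0.076 ]
162 282 384 [ 0.4941 -0.122   0.076 ] [ 0.5938 -0.1211  0.076 ]
166 282 384 [ 0.4942 -0.126   0.076 ] [ 0.5942 -0.1251  0.076 ]
170 282 384 [ 0.4943 -0.1299  0.076 ] [ 0.5946 -0.129   0.076 ]
174 282 383 [ 0.4944 -0.1339  0.076 ] [ 0.594 -0.133  0.076]
178 282 383 [ 0.4945 -0.1379  0.076 ] [ 0.5944 -0.137   0.076 ]
182 282 383 [ 0.4946 -0.142   0.076 ] [ 0.5948 -0.1411  0.076 ]
186 282 382 [ 0.4947 -0.146   0.076 ] [ 0.5942 -0.1452  0.076 ]
190 282 382 [ 0.4948 -0.1501  0.076 ] [ 0.5946 -0.1492  0.076 ]
194 282 382 [ 0.4949 -0.1543  0.076 ] [ 0.595  -0.1534  0.076 ]
198 282 381 [ 0.495  -0.1584  0.076 ] [ 0.5944 -0.1575  0.076 ]
202 285 381 [ 0.4982 -0.1625  0.076 ] [ 0.5948 -0.1617  0.076 ]
206 286 381 [ 0.4993 -0.1667  0.076 ] [ 0.5952 -0.1659  0.076 ]
210 288 380 [ 0.5015 -0.1709  0.076 ] [ 0.5946 -0.1701  0.076 ]
214 289 380 [ 0.5026 -0.1751  0.076 ] [ 0.595  -0.1743  0.076 ]
283 145 201 [ 0.4946 -0.1055  0.076 ] [ 0.4961 -0.1615  0.076 ]
285 129 203 [ 0.4961 -0.0902  0.076 ] [ 0.4982 -0.1636  0.076 ]
287 129 209 [ 0.498  -0.0902  0.076 ] [ 0.5004 -0.1699  0.076 ]
292 131 215 [ 0.5028 -0.0921  0.076 ] [ 0.5057 -0.1762  0.076 ]
296 131 215 [ 0.5066 -0.092   0.076 ] [ 0.5098 -0.1761  0.076 ]
```

```bash
python3 go.py 0.5015 -0.1335 0.045 1
```

```text
[0.0046 0.04   0.2442] yaw -0.0052 at [ 0.4695 -0.1374  0.2404] 0.53 w 0.0878 rows 3.960054940840996
```

jog_arm(targets=[1, 0.0046, 0.04, 0.05, -0.005, 1, 0.0046, 0.04, 0.12, -0.005, 1, 0.0046, 0.04, 0.18, -0.005, 1, 0.0046, 0.04, 0.22, -0.005, 1, 0.0046, 0.04, 0.244, -0.005, 1, 0.0046, 0.04, 0.244, -0.005, 1, 0.0046, 0.04, 0.244, -0.005, 1, 0.0046, 0.04, 0.244, -0.005])

```text
time: 2.55
tool_pos: [0.503, -0.1331, 0.0474]
tcp_rot: [[-0.019, 1.0, 0.003], [1.0, 0.019, -0.001], [-0.001, 0.003, -1.0]]
wrist_force: [-0.3, -0.6, 0.4]
width: 0.088
grip_force: 0.0
```

```bash
python3 go.py 0.5015 -0.1335 0.045 1
```

```text
[-0.0005 -0.0019  0.003 ] yaw 0.0007 at [ 0.503  -0.1331  0.0474] 1.06 w 0.088 rows 0.057953331228852545
```

Close at moderate force.

jog_arm(targets=[-1, 0, -0.002, 0.003, 0, -1, 0, -0.002, 0.003, 0, -1, 0, -0.002, 0.003, 0, -1, 0, -0.002, 0.003, 0, -1, 0, -0.002, 0.003, 0, -1, 0, -0.002, 0.003, 0, -1, 0, -0.002, 0.003, 0, -1, 0, -0.002, 0.003, 0], squeeze=12)

```text
time: 3.35
tool_pos: [0.5002, -0.1325, 0.0427]
tcp_rot: [[-0.019, 1.0, -0.0], [1.0, 0.019, 0.0], [0.0, -0.0, -1.0]]
wrist_force: [0.2, 0.1, 0.0]
width: 0.0272
grip_force: 0.0
```

jog_arm(targets=[-1, 0, 0.001, 0, 0, -1, 0, 0.001, 0, 0, -1, 0, 0.001, 0, 0, -1, 0, 0.001, 0, 0, -1, 0, 0.001, 0, 0, -1, 0, 0.001, 0, 0, -1, 0, 0.001, 0, 0, -1, 0, 0.001, 0, 0])

```text
time: 4.15
tool_pos: [0.5009, -0.1325, 0.0427]
tcp_rot: [[-0.019, 1.0, -0.0], [1.0, 0.019, 0.0], [0.0, -0.0, -1.0]]
wrist_force: [-2.0, 1.3, 0.9]
width: 0.0101
grip_force: 12.0
```

jog_arm(targets=[-1, 0, 0.0015, -0.004, 0, -1, 0, 0.0035, -0.008, 0, -1, 0, 0.0055, -0.012, 0, -1, 0, 0.007, -0.015, 0, -1, 0, 0.009, -0.019, 0, -1, 0, 0.01, -0.022, 0, -1, 0, 0.012, -0.0255, 0, -1, 0, 0.012, -0.0255, 0])

```text
time: 4.95
tool_pos: [0.5108, -0.1324, 0.0633]
tcp_rot: [[-0.019, 1.0, 0.0], [1.0, 0.019, -0.0], [-0.0, 0.0, -1.0]]
wrist_force: [-1.4, -0.1, -4.7]
width: 0.0125
grip_force: 12.0
```

Run:
```python
from h import *
p,d,W=shot("side");hsv=cv2.cvtColor(p,cv2.COLOR_RGB2HSV)
cv2.imwrite("pics/s2.png",cv2.resize(p[110:210,220:340],None,fx=5,fy=5,interpolation=3)[:,:,::-1])
s=status.state();print(s["tool_pos"],s["width"],s["grip_force"],s["wrist_force"])
```

```text
[ 0.51072061 -0.13234475  0.06315693] 0.012933543814932641 11.999635049141943 [-1.20023423 -0.35020643 -4.99259119]
```

View pics/s2.png

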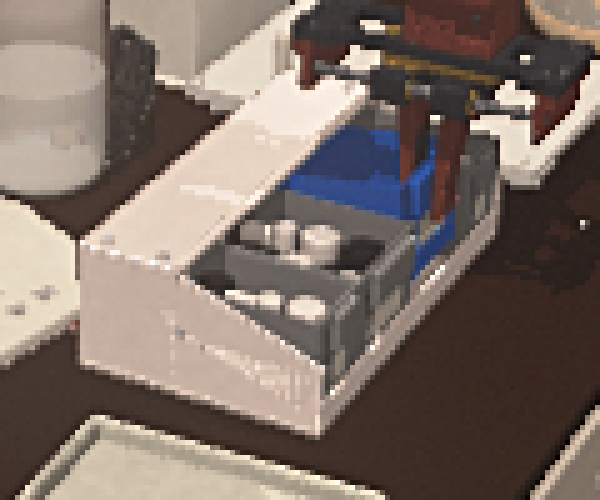

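jog_arm(targets=[-1, 0, -0.005, -0.0005, 0, -1, 0, -0.012, -0.0015, 0, -1, 0, -0.02, -0.003, 0, -1, 0, -0.028, -0.005, 0, -1, 0, -0.036, -0.007, 0, -1, 0, -0.044, -0.009, 0, -1, 0, -0.05, -0.01, 0, -1, 0, -0.05, -0.01, 0])

```text
time: 5.8
tool_pos: [0.4699, -0.1332, 0.0713]
tcp_rot: [[-0.019, 1.0, -0.0], [1.0, 0.019, -0.0], [-0.0, -0.0, -1.0]]
wrist_force: [-1.9, 0.3, -4.6]
width: 0.0127
grip_force: 12.0
```

jog_arm(targets=[-1, 0, -0.008, -0.002, 0, -1, 0, -0.016, -0.004, 0, -1, 0, -0.024, -0.006, 0, -1, 0, -0.032, -0.008, 0, -1, 0, -0.04, -0.009, 0, -1, 0, -0.048, -0.01, 0, -1, 0, -0.054, -0.01, 0, -1, 0, -0.054, -0.01, 0])

```text
time: 6.6
tool_pos: [0.427, -0.134, 0.0792]
tcp_rot: [[-0.019, 1.0, 0.0], [1.0, 0.019, -0.0], [-0.0, 0.0, -1.0]]
wrist_force: [0.1, 0.4, -3.2]
width: 0.0104
grip_force: 12.0
```

Run:
```python
from h import *
p,d,W=shot("side")
cv2.imwrite("pics/s3.png",cv2.resize(p[90:220,220:360],None,fx=4,fy=4,interpolation=3)[:,:,::-1])
s=status.state();print(s["tool_pos"],s["width"],s["grip_force"],s["wrist_force"])
```

```text
[ 0.42731012 -0.13393161  0.07919598] 0.00971380259325765 12.0002943277359 [ 0.52049734 -1.38043546 -2.849178  ]
```

View pics/s3.png

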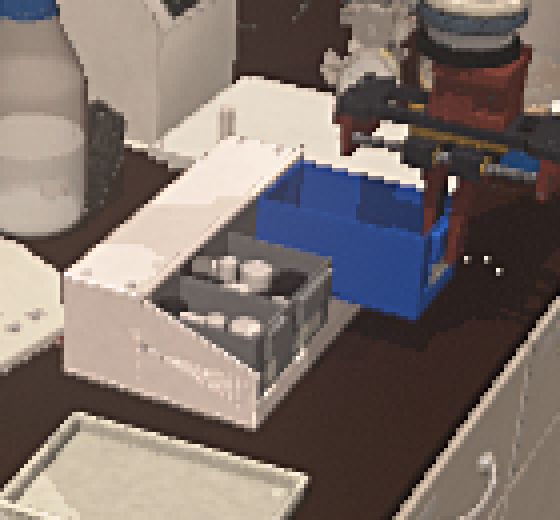

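jog_arm(targets=[-1, 0, -0.002, 0, 0, -1, 0, -0.004, -0.01, 0, -1, 0, -0.004, -0.03, 0, -1, 0, -0.004, -0.05, 0, -1, 0, -0.004, -0.07, 0, -1, 0, -0.004, -0.09, 0, -1, 0, -0.004, -0.11, 0, -1, 0, -0.004, -0.11, 0], squeeze=35)

```text
time: 7.45
tool_pos: [0.4255, -0.1344, 0.1706]
tcp_rot: [[-0.019, 1.0, 0.005], [1.0, 0.019, -0.002], [-0.002, 0.005, -1.0]]
wrist_force: [-0.2, -0.1, -1.9]
width: 0.01
grip_force: 35.0
```

```bash
python3 go.py 0.4427 0.1664 0.168 4.5
```

```text
[0.3755 0.0286 0.0026] yaw -0.038 at [ 0.4255 -0.1344  0.1706] 1.08 w 0.01 rows 6.0260257701967035
```

jog_arm(targets=[-1, 0.03, 0.0286, 0, -0.01, -1, 0.08, 0.0286, 0, -0.038, -1, 0.14, 0.0286, 0, -0.038, -1, 0.2, 0.0286, 0, -0.038, -1, 0.26, 0.0286, 0, -0.038, -1, 0.315, 0.0286, 0, -0.038, -1, 0.355, 0.0286, 0, -0.038, -1, 0.3755, 0.0286, 0, -0.038])

```text
time: 8.25
tool_pos: [0.4407, 0.1695, 0.1663]
tcp_rot: [[-0.081, 0.997, -0.001], [0.997, 0.081, 0.0], [0.001, -0.001, -1.0]]
wrist_force: [-0.1, 0.1, -1.6]
width: 0.01
grip_force: 35.0
```

```bash
python3 - <<'E'
from h import *
s=status.state();print(s["tool_pos"],s["width"],s["wrist_force"])
p,d,W=shot("top");hsv=cv2.cvtColor(p,cv2.COLOR_RGB2HSV)
m=(hsv[...,0]>105)&(hsv[...,0]<130)&(hsv[...,1]>130)&(d>0)&(abs(W[...,1]-.17)<.15)
t=W[m];zz=np.percentile(t[:,2],90);print(zz);t=t[t[:,2]>zz-.012];print(len(t),cv2.minAreaRect((t[:,:2]*1000).astype(np.float32)))
p,d,W=shot("side");hsv=cv2.cvtColor(p,cv2.COLOR_RGB2HSV)
m=(hsv[...,0]>105)&(hsv[...,0]<130)&(hsv[...,1]>130)&(d>0)&(abs(W[...,1]-.17)<.15)
t=W[m];print('z',t[:,2].min(),t[:,2].max());
for x in np.arange(.44,.6,.02):
    q=t[abs(t[:,0]-x)<.01];
    if len(q):print(round(x,2),q[:,2].min().round(4),q[:,2].max().round(4))
E
python3 go.py 0.4427 0.1664 0.168 4.5
```

```text
[0.44066899 0.16946897 0.16628946] 0.00999208330155256 [-0.11976377  0.08314602 -1.63954414]
[-0.0055  0.0022 -0.0023] yaw 0.0024 at [0.4406 0.1706 0.1662] 4.72 w 0.0104 rows 0.10074823737128225Traceback (most recent call last):
  File "<stdin>", line 5, in <module>
    return _quantile_unchecked(
        a, q, axis, out, overwrite_input, method, keepdims, weights)
    return _ureduce(a,
                    func=_quantile_ureduce_func,
    ...<5 lines>...
                    overwrite_input=overwrite_input,
                    method=method)
    r = func(a, **kwargs)
    result = _quantile(arr,
                       quantiles=q,
    ...<2 lines>...
                       out=out,
                       weights=wgt)
    slices_having_nans = np.isnan(arr[-1, ...])
                                  ~~~^^^^^^^^^
IndexError: index -1 is out of bounds for axis 0 with size 0
```

jog_arm(targets=[-1, -0.0055, 0.002, 0.01, 0, -1, -0.0055, 0.002, 0.04, 0, -1, -0.0055, 0.002, 0.07, 0, -1, -0.0055, 0.002, 0.1, 0, -1, -0.0055, 0.002, 0.125, 0, -1, -0.0055, 0.002, 0.14, 0, -1, -0.0055, 0.002, 0.148, 0, -1, -0.0055, 0.002, 0.149, 0])

```text
time: 9.1
tool_pos: [0.4432, 0.1618, 0.0472]
tcp_rot: [[-0.078, 0.997, -0.001], [0.997, 0.078, -0.0], [-0.0, -0.001, -1.0]]
wrist_force: [-0.4, 1.0, -2.3]
width: 0.0098
grip_force: 35.0
```

Run:
```python
from h import *
s=status.state();print(s["tool_pos"],s["width"],s["wrist_force"])
p,d,W=shot("side");hsv=cv2.cvtColor(p,cv2.COLOR_RGB2HSV)
m=(hsv[...,0]>105)&(hsv[...,0]<130)&(hsv[...,1]>130)&(d>0)&(abs(W[...,1]-.17)<.15)
t=W[m];print(len(t))
for x in np.arange(.44,.6,.02):
    q=t[abs(t[:,0]-x)<.01];
    if len(q):print(round(x,2),q[:,2].min().round(4),q[:,2].max().round(4),q[:,1].min().round(4),q[:,1].max().round(4))
cv2.imwrite("pics/s4.png",cv2.resize(p[130:260,180:320],None,fx=4,fy=4,interpolation=3)[:,:,::-1])
```

```text
[0.44321088 0.16182082 0.04721405] 0.009825329324478578 [-0.43100378  1.00685798 -2.28210746]
1764
0.44 0.0075 0.0813 0.1209 0.2046
0.46 0.0091 0.0795 0.1198 0.2077
0.48 0.008 0.0804 0.1203 0.2099
0.5 0.0077 0.0796 0.1206 0.2098
0.52 0.006 0.08 0.1218 0.2128
0.54 0.0055 0.0807 0.1234 0.2129
0.56 0.0072 0.0794 0.1251 0.2163
0.58 0.0099 0.0811 0.1279 0.2179
```

View pics/s4.png

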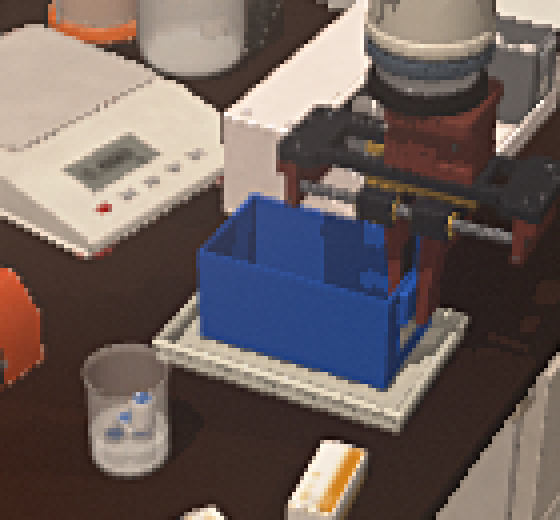

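jog_arm(targets=[-1, 0.005, 0, 0.004, 0, -1, 0.005, 0, 0.007, 0, -1, 0.005, 0, 0.009, 0, -1, 0.005, 0, 0.009, 0, 1, 0.005, 0, 0.009, 0, 1, 0.005, 0, 0.009, 0, 1, 0.005, 0, 0.009, 0, 1, 0.005, 0, 0.009, 0])

```text
time: 9.95
tool_pos: [0.4431, 0.1665, 0.0405]
tcp_rot: [[-0.078, 0.997, -0.0], [0.997, 0.078, -0.0], [-0.0, -0.0, -1.0]]
wrist_force: [0.7, -1.0, -0.4]
width: 0.0383
grip_force: 0.0
```

jog_arm(targets=[1, 0, 0, -0.02, 0, 1, 0, 0, -0.08, 0, 1, 0, 0, -0.14, 0, 1, 0.02, 0, -0.2, 0, 1, 0.08, 0, -0.25, 0, 1, 0.14, 0.01, -0.25, 0, 1, 0.17, 0.02, -0.25, 0, 1, 0.17, 0.02, -0.25, 0])

```text
time: 10.75
tool_pos: [0.4482, 0.3067, 0.2399]
tcp_rot: [[-0.082, 0.997, -0.001], [0.997, 0.082, 0.0], [0.001, -0.001, -1.0]]
wrist_force: [-0.5, -0.5, 0.0]
width: 0.0875
grip_force: 0.0
```

```bash
cat > look.py <<'E'
from h import *
import sys
s=status.state();po=(s["tool_pos"],s["tcp_rot"]);print("tcp",po[0].round(4))
p,d,W=shot("wrist");np.savez("pics/wl.npz",p=p,W=W);cv2.imwrite("pics/"+sys.argv[1],p[:,:,::-1])
hsv=cv2.cvtColor(p,cv2.COLOR_RGB2HSV);b=W[...,1]>.25
zz=W[...,2];rg=(d>0)&(W[...,0]>.36)&(W[...,0]<.62)&(W[...,1]>.25)&(W[...,1]<.52)
for lo,hi in((.016,.030),(.037,.052)):
    m=rg&(zz>lo)&(zz<hi)&(p[...,0]>120)
    k,l,st,c=cv2.connectedComponentsWithStats(m.astype(np.uint8))
    for i in range(1,k):
        if st[i,4]<150: continue
        r=cv2.minAreaRect((W[l==i][:,:2]*1000).astype(np.float32));(w,h),a=r[1],r[2]
        la=a if w>h else a+90   # angle of long axis
        print(c[i].round(),st[i,4],np.round(r[0],1),np.round(r[1],1),"long axis deg",round((la+90)%180-90,1),"z",np.median(zz[l==i]).round(4))
E
python3 look.py w5.png
```

```text
tcp [0.4482 0.3067 0.2399]
[322.  31.] 1870 [503.8 455.7] [30.6 62.1] long axis deg -85.2 z 0.0217
[264.  43.] 360 [443.6 440.3] [13.9 30.7] long axis deg -22.0 z 0.0218
[245.  88.] 544 [429.3 393.9] [22.7 30. ] long axis deg -16.8 z 0.0218
[237. 162.] 1515 [425.3 310.2] [30.1 66.5] long axis deg -81.0 z 0.022
[363. 154.] 783 [561.  332.6] [41.2 39.8] long axis deg 32.9 z 0.0222
[255.  63.] 2116 [437.5 416.2] [30.4 66.3] long axis deg -27.3 z 0.0439
[375. 160.] 267 [567.2 330.7] [47.8 25.1] long axis deg 72.0 z 0.0447
```

View pics/w5.png

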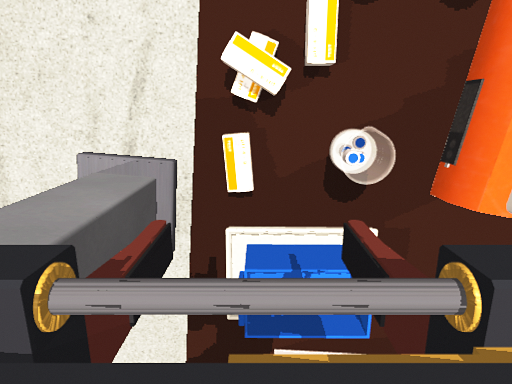

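```bash
python3 - <<'E'
from h import *
z=np.load("pics/wl.npz");p,W=z["p"],z["W"];hsv=cv2.cvtColor(p,cv2.COLOR_RGB2HSV)
m=(hsv[...,0]>105)&(hsv[...,0]<130)&(hsv[...,1]>130)&(abs(W[...,1]-.17)<.08)&(abs(W[...,2]-.074)<.006)
t=W[m];print(len(t),t.min(0),t.max(0),cv2.minAreaRect((t[:,:2]*1000).astype(np.float32)))
# edges
for y in np.arange(.13,.22,.01):
    q=t[abs(t[:,1]-y)<.004]
    if len(q):print(y.round(3),q[:,0].min().round(4),q[:,0].max().round(4))
for n in("top",):
    pp,d,V=shot(n);h2=cv2.cvtColor(pp,cv2.COLOR_RGB2HSV)
    m=(h2[...,0]>105)&(h2[...,0]<130)&(h2[...,1]>130)&(abs(V[...,1]-.17)<.1)&(abs(V[...,2]-.074)<.01)
    t=V[m];print(n,len(t),t.min(0),t.max(0),cv2.minAreaRect((t[:,:2]*1000).astype(np.float32)))
E
python3 go.py 0.4253 0.3102 0.12 9;python3 go.py 0.4253 0.3102 0.004 9
```

```text
1294 [0.4404706  0.12289914 0.06802056] [0.58796233 0.21551787 0.07608898] ((512.11083984375, 169.84315490722656), (146.9499969482422, 85.537109375), 4.203429698944092)
0.13 0.449 0.588
0.14 0.4405 0.5879
0.15 0.4411 0.5866
0.16 0.5828 0.5864
0.2 0.4428 0.4492
0.21 0.4435 0.5535
top 30 [0.44133527 0.13636215 0.06891838] [0.45445104 0.19534709 0.07891996] ((447.03472900390625, 165.54454040527344), (8.052508354187012, 59.67923355102539), 6.5745110511779785)
[ 0.0108 -0.0276  0.1499] yaw -0.0492 at [0.4482 0.3035 0.2399] 4.57 w 0.0878 rows 2.4442258025468595
[ 0.011  -0.0274  0.2949] yaw -0.0492 at [0.4482 0.3035 0.2399] 4.57 w 0.0878 rows 4.7413291193977125
```

jog_arm(targets=[0.2, 0.011, -0.0275, 0.04, -0.049, 0.2, 0.011, -0.0275, 0.1, -0.049, 0.2, 0.011, -0.0275, 0.16, -0.049, 0.2, 0.011, -0.0275, 0.21, -0.049, 0.2, 0.011, -0.0275, 0.255, -0.049, 0.2, 0.011, -0.0275, 0.28, -0.049, 0.2, 0.011, -0.0275, 0.293, -0.049, 0.2, 0.011, -0.0275, 0.293, -0.049], squeeze=10)

```text
time: 11.65
tool_pos: [0.4252, 0.3089, 0.005]
tcp_rot: [[-0.154, 0.988, -0.002], [0.988, 0.154, -0.002], [-0.001, -0.002, -1.0]]
wrist_force: [-0.1, 0.8, 0.8]
width: 0.0525
grip_force: 0.0
```

```bash
python3 go.py 0.4253 0.3102 0.0045 9
```

```text
[0.0015 0.0004 0.0007] yaw -0.0018 at [0.4252 0.3089 0.005 ] 8.84 w 0.0525 rows 0.02768966132148331
```

jog_arm(targets=[-1, 0.0015, 0, 0, 0, -1, 0.0015, 0, 0, 0, -1, 0.0015, 0, 0, 0, -1, 0.0015, 0, 0, 0, -1, 0.0015, 0, 0, 0, -1, 0.0015, 0, -0.04, 0, -1, 0.0015, 0, -0.1, 0, -1, 0.0015, 0, -0.15, 0])

```text
time: 12.45
tool_pos: [0.4253, 0.3115, 0.1279]
tcp_rot: [[-0.155, 0.988, -0.0], [0.988, 0.155, -0.0], [-0.0, -0.0, -1.0]]
wrist_force: [1.7, 0.4, 0.7]
width: 0.0301
grip_force: 10.0
```

```bash
python3 go.py 0.5435 0.1721 0.125 4.3; python3 go.py 0.5435 0.1721 0.015 4.3
```

```text
[-0.1951  0.119   0.0036] yaw 0.0513 at [0.4253 0.3115 0.1279] 8.92 w 0.0301 rows 3.656096478364401
[-0.195   0.119   0.1411] yaw 0.0513 at [0.4253 0.3115 0.1279] 8.92 w 0.0301 rows 4.296550436754957
```

jog_arm(targets=[-1, -0.04, 0.025, 0, 0.051, -1, -0.09, 0.055, 0, 0.051, -1, -0.14, 0.085, 0, 0.051, -1, -0.18, 0.11, 0, 0.051, -1, -0.195, 0.119, 0, 0.051, -1, -0.195, 0.119, 0.01, 0.051, -1, -0.195, 0.119, 0.03, 0.051, -1, -0.195, 0.119, 0.03, 0.051])

```text
time: 13.25
tool_pos: [0.5413, 0.1732, 0.0984]
tcp_rot: [[-0.077, 0.997, -0.006], [0.997, 0.077, -0.001], [-0.0, -0.006, -1.0]]
wrist_force: [-1.0, 0.3, -0.3]
width: 0.0302
grip_force: 10.0
```

```bash
python3 go.py 0.5435 0.1721 0.014 4.3
```

```text
[-0.0016  0.0033  0.1055] yaw 0.0013 at [0.5413 0.1732 0.0984] 4.42 w 0.0302 rows 1.6887547113740538
```

jog_arm(targets=[-1, -0.001, 0.002, 0.02, 0, -1, -0.001, 0.002, 0.05, 0, -1, -0.001, 0.002, 0.08, 0, -1, -0.001, 0.002, 0.1, 0, -1, -0.001, 0.002, 0.105, 0, -1, -0.001, 0.002, 0.105, 0, -0.05, -0.001, 0.002, 0.105, 0, -0.05, -0.001, 0.002, 0.105, 0])

```text
time: 14.05
tool_pos: [0.5464, 0.1718, 0.02]
tcp_rot: [[-0.075, 0.997, 0.003], [0.997, 0.075, 0.001], [0.0, 0.003, -1.0]]
wrist_force: [0.1, 0.7, -0.0]
width: 0.0407
grip_force: 0.0
```

jog_arm(targets=[-0.05, 0, 0, -0.05, 0, -0.05, 0, 0, -0.1, 0, 0.2, 0, 0, -0.16, 0, 0.2, 0.05, -0.03, -0.2, 0, 0.2, 0.1, -0.06, -0.24, 0, 0.2, 0.16, -0.09, -0.25, 0, 0.2, 0.2, -0.12, -0.25, 0, 0.2, 0.21, -0.12, -0.25, 0])

```text
time: 14.85
tool_pos: [0.4348, 0.3353, 0.2212]
tcp_rot: [[-0.08, 0.997, 0.003], [0.997, 0.08, 0.004], [0.004, 0.003, -1.0]]
wrist_force: [0.6, -0.8, -0.4]
width: 0.0528
grip_force: 0.0
```

```bash
python3 look.py w6.png;  python3 go.py 0.4375 0.4162 0.028 62.7
python3 - <<'E'
from h import *
z=np.load("pics/wl.npz");p,W=z["p"],z["W"];hsv=cv2.cvtColor(p,cv2.COLOR_RGB2HSV)
m=(abs(W[...,0]-.515)<.068)&(abs(W[...,1]-.17)<.04)&(W[...,2]>.02)&(W[...,2]<.05)&(hsv[...,1]<90)
t=W[m];print(len(t)); 
if len(t)>20: print(np.median(t,0),cv2.minAreaRect((t[:,:2]*1000).astype(np.float32)))
E
```

```text
tcp [0.4348 0.3353 0.2212]
[333.  56.] 2119 [503.6 458.3] [30.8 65.9] long axis deg -85.4 z 0.0218
[273.  71.] 405 [443.1 439.3] [15.4 30.7] long axis deg -19.6 z 0.0217
[254. 117.] 556 [429.4 393.8] [22.4 30.2] long axis deg -17.1 z 0.0219
[351. 171.] 170 [541.  343.8] [47.1 16.2] long axis deg 58.0 z 0.0233
[376. 185.] 710 [564.1 331.9] [45.7 31.9] long axis deg 80.3 z 0.0223
[265.  93.] 2193 [437.5 416.3] [30.4 66.3] long axis deg -27.5 z 0.0439
[356. 174.] 208 [539.4 342.7] [46.4 14.9] long axis deg 64.1 z 0.0446
[387. 194.] 341 [567.6 329.3] [47.8 23.7] long axis deg 66.3 z 0.0447
[0.0998 0.0103 0.2406] yaw -0.6457 at [0.4353 0.3354 0.2202] 4.58 w 0.0528 rows 4.170035065233345
130
[0.532564   0.14762576 0.02874699] ((534.9442749023438, 152.01268005371094), (14.605111122131348, 37.15046691894531), 23.713727951049805)
```

jog_arm(targets=[0.2, 0.05, 0.005, 0.02, -0.09, 0.2, 0.1, 0.0103, 0.05, -0.18, 0.2, 0.1, 0.0103, 0.1, -0.27, 0.2, 0.1, 0.0103, 0.14, -0.36, 0.2, 0.1, 0.0103, 0.14, -0.45, 0.2, 0.1, 0.0103, 0.14, -0.55, 0.2, 0.1, 0.0103, 0.14, -0.644, 0.2, 0.1, 0.0103, 0.14, -0.644])

```text
time: 15.7
tool_pos: [0.4404, 0.4112, 0.1063]
tcp_rot: [[-0.885, 0.465, 0.0], [0.465, 0.885, -0.0], [-0.001, -0.0, -1.0]]
wrist_force: [-0.4, -0.3, 0.3]
width: 0.0522
grip_force: 0.0
```

```bash
python3 go.py 0.4375 0.4163 0.028 62.5
```

```text
[0.0063 0.004  0.0978] yaw -0.0024 at [0.4404 0.4112 0.1063] 62.29 w 0.0522 rows 1.5696039096128322
```

jog_arm(targets=[0.2, 0.006, 0.004, 0.02, 0, 0.2, 0.006, 0.004, 0.06, 0, 0.2, 0.006, 0.004, 0.09, 0, 0.2, 0.006, 0.004, 0.098, 0, 0.2, 0.006, 0.004, 0.098, 0, -1, 0.006, 0.004, 0.098, 0, -1, 0.006, 0.004, 0.098, 0, -1, 0.006, 0.004, 0.098, 0])

```text
time: 16.5
tool_pos: [0.4372, 0.4179, 0.0295]
tcp_rot: [[-0.885, 0.465, 0.002], [0.465, 0.885, 0.002], [-0.001, 0.002, -1.0]]
wrist_force: [-0.6, 0.3, -0.1]
width: 0.0321
grip_force: 0.0
```

jog_arm(targets=[-1, 0, 0, 0, 0, -1, 0, 0, 0, 0, -1, 0, 0, -0.02, 0, -1, 0, 0, -0.06, 0, -1, 0, 0, -0.1, 0, -1, 0, 0, -0.13, 0, -1, 0, 0, -0.13, 0, -1, 0, 0, -0.13, 0])

```text
time: 17.3
tool_pos: [0.4365, 0.4174, 0.132]
tcp_rot: [[-0.885, 0.465, 0.0], [0.465, 0.885, 0.0], [-0.0, 0.001, -1.0]]
wrist_force: [0.2, -0.3, -0.6]
width: 0.0302
grip_force: 10.0
```

```bash
python3 go.py 0.4877 0.1679 0.125 4.3
```

```text
[-0.2016 -0.2463  0.0087] yaw 0.6442 at [0.4365 0.4174 0.132 ] 62.28 w 0.0302 rows 5.094821787838144
```

jog_arm(targets=[-1, -0.03, -0.04, 0, 0.09, -1, -0.07, -0.085, 0, 0.18, -1, -0.11, -0.13, 0, 0.27, -1, -0.15, -0.18, 0, 0.36, -1, -0.185, -0.225, 0, 0.45, -1, -0.2016, -0.2463, 0, 0.55, -1, -0.2016, -0.2463, 0.01, 0.644, -1, -0.2016, -0.2463, 0.01, 0.644])

```text
time: 18.1
tool_pos: [0.4863, 0.1666, 0.1206]
tcp_rot: [[-0.072, 0.997, -0.005], [0.997, 0.072, -0.001], [-0.001, -0.005, -1.0]]
wrist_force: [-0.3, -0.1, -1.0]
width: 0.03
grip_force: 10.0
```

```bash
python3 go.py 0.4877 0.1679 0.014 4.3
```

```text
[0.0016 0.0026 0.1332] yaw -0.0019 at [0.4863 0.1666 0.1206] 4.13 w 0.03 rows 2.131549670399481
```

jog_arm(targets=[-1, 0.0015, 0.001, 0.03, 0, -1, 0.0015, 0.001, 0.07, 0, -1, 0.0015, 0.001, 0.1, 0, -1, 0.0015, 0.001, 0.125, 0, -1, 0.0015, 0.001, 0.133, 0, -1, 0.0015, 0.001, 0.133, 0, -1, 0.0015, 0.001, 0.133, 0, -0.05, 0.0015, 0.001, 0.133, 0])

```text
time: 18.9
tool_pos: [0.489, 0.1695, 0.0185]
tcp_rot: [[-0.076, 0.997, 0.002], [0.997, 0.076, 0.0], [0.0, 0.002, -1.0]]
wrist_force: [0.7, -0.2, 0.2]
width: 0.0347
grip_force: 0.0
```

jog_arm(targets=[-0.05, 0, 0, 0, 0, -0.05, 0, 0, -0.05, 0, -0.05, 0, 0, -0.11, 0, 0.2, 0, 0, -0.16, 0, 0.2, 0.05, -0.01, -0.2, 0, 0.2, 0.11, -0.03, -0.25, 0, 0.2, 0.17, -0.05, -0.25, 0, 0.2, 0.21, -0.05, -0.25, 0])

```text
time: 19.7
tool_pos: [0.4354, 0.3356, 0.2213]
tcp_rot: [[-0.075, 0.997, 0.005], [0.997, 0.075, 0.003], [0.003, 0.005, -1.0]]
wrist_force: [0.5, 1.1, 0.4]
width: 0.0525
grip_force: 0.0
```

```bash
python3 look.py w7.png; python3 go.py 0.4365 0.4165 0.1 -17
```

```text
tcp [0.4354 0.3356 0.2213]
[332.  56.] 2130 [503.6 458. ] [31.  65.6] long axis deg -85.3 z 0.0217
[262.  95.] 1922 [435.7 414.9] [66.5 30.3] long axis deg 73.4 z 0.0219
[350. 170.] 169 [540.4 344.4] [46.1 15. ] long axis deg 57.4 z 0.0234
[375. 185.] 719 [563.2 331.7] [33.8 42.6] long axis deg -88.6 z 0.0223
[355. 175.] 205 [539.4 342.6] [46.7 14.9] long axis deg 64.4 z 0.0446
[386. 194.] 343 [566.9 328.9] [47.9 24.3] long axis deg 63.2 z 0.0448
[0.0925 0.0112 0.15  ] yaw 0.2402 at [0.4334 0.3412 0.2195] 4.62 w 0.0526 rows 2.8254603435582206
```

View pics/w7.png

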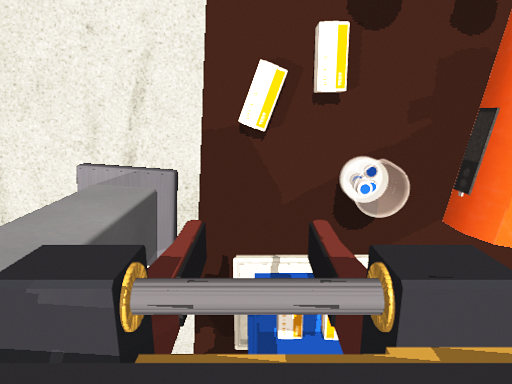

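```bash
python3 go.py 0.4357 0.4149 0.1 -16.6
```

```text
[0.0906 0.01   0.15  ] yaw 0.2358 at [0.4334 0.3412 0.2195] 4.62 w 0.0526 rows 2.8082322834379125
```

jog_arm(targets=[0.2, 0.03, 0.01, 0.05, 0.08, 0.2, 0.06, 0.01, 0.1, 0.17, 0.2, 0.09, 0.01, 0.15, 0.236, 0.2, 0.0906, 0.01, 0.18, 0.236, 0.2, 0.0906, 0.01, 0.22, 0.236, 0.2, 0.0906, 0.01, 0.25, 0.236, 0.2, 0.0906, 0.01, 0.25, 0.236, 0.2, 0.0906, 0.01, 0.25, 0.236])

```text
time: 20.55
tool_pos: [0.4384, 0.4064, 0.018]
tcp_rot: [[0.291, 0.957, -0.0], [0.957, -0.291, -0.0], [-0.0, -0.0, -1.0]]
wrist_force: [0.7, 0.4, 0.8]
width: 0.0526
grip_force: 0.0
```

```bash
python3 go.py 0.4357 0.4149 0.0045 -16.6
```

```text
[ 0.0092 -0.0064  0.0169] yaw -0.0035 at [0.4384 0.4064 0.018 ] -16.92 w 0.0526 rows 0.32420152575085226
```

jog_arm(targets=[0.2, 0.0092, -0.0064, 0.008, 0, 0.2, 0.0092, -0.0064, 0.0165, 0, 0.2, 0.0092, -0.0064, 0.0165, 0, -1, 0.0092, -0.0064, 0.0165, 0, -1, 0.0092, -0.0064, 0.0165, 0, -1, 0.0092, -0.0064, 0.0165, 0, -1, 0.0092, -0.0064, 0.0165, 0, -1, 0.0092, -0.0064, 0.0165, 0])

```text
time: 21.35
tool_pos: [0.4357, 0.4151, 0.0046]
tcp_rot: [[0.291, 0.957, 0.0], [0.957, -0.291, 0.0], [0.0, 0.0, -1.0]]
wrist_force: [-0.9, 0.5, 0.8]
width: 0.0298
grip_force: 10.0
```

jog_arm(targets=[-1, 0, 0, 0, 0, -1, 0, 0, -0.02, 0, -1, 0, 0, -0.06, 0, -1, 0, 0, -0.11, 0, -1, 0, 0, -0.15, 0, -1, 0, 0, -0.165, 0, -1, 0, 0, -0.165, 0, -1, 0, 0, -0.165, 0])

```text
time: 22.15
tool_pos: [0.4351, 0.4147, 0.1348]
tcp_rot: [[0.291, 0.957, -0.001], [0.957, -0.291, -0.001], [-0.002, -0.001, -1.0]]
wrist_force: [0.1, -0.5, -1.1]
width: 0.0297
grip_force: 10.0
```

```bash
python3 go.py 0.5435 0.1721 0.135 4.3
```

```text
[-2.507e-01  2.178e-01 -1.000e-04] yaw -0.2358 at [0.4351 0.4147 0.1348] -16.92 w 0.0297 rows 5.3139117300088055
```

jog_arm(targets=[-1, -0.04, 0.035, 0, -0.09, -1, -0.09, 0.08, 0, -0.18, -1, -0.14, 0.12, 0, -0.235, -1, -0.185, 0.16, 0, -0.235, -1, -0.225, 0.195, 0, -0.235, -1, -0.2507, 0.2178, 0, -0.235, -1, -0.2507, 0.2178, 0, -0.235, -1, -0.2507, 0.2178, 0, -0.235])

```text
time: 22.95
tool_pos: [0.543, 0.172, 0.1338]
tcp_rot: [[-0.072, 0.997, -0.004], [0.997, 0.072, -0.0], [-0.0, -0.004, -1.0]]
wrist_force: [-0.3, 1.1, -0.1]
width: 0.0301
grip_force: 10.0
```

```bash
python3 go.py 0.5435 0.1721 0.037 4.3
python3 - <<'E'
from h import *
z=np.load("pics/wl.npz");p,W=z["p"],z["W"]
m=(abs(W[...,0]-.515)<.068)&(abs(W[...,1]-.17)<.04)&(W[...,2]>.015)&(W[...,2]<.055)&(p[...,0]>110)
k,l,st,c=cv2.connectedComponentsWithStats(m.astype(np.uint8))
for i in range(1,k):
    t=W[l==i]
    if len(t)>30: print(len(t),t.min(0).round(3),t.max(0).round(3),np.median(t,0))
p,d,W=shot("side")
m=(abs(W[...,0]-.515)<.07)&(abs(W[...,1]-.17)<.045)&(W[...,2]>.01)&(W[...,2]<.06)&(p[...,0]>110)
t=W[m];print("side",len(t))
k,l,st,c=cv2.connectedComponentsWithStats(m.astype(np.uint8))
for i in range(1,k):
    t=W[l==i]
    if len(t)>15: print(len(t),t.min(0).round(3),t.max(0).round(3),np.median(t,0))
E
```

```text
[1.00e-04 1.10e-03 1.21e-01] yaw -0.0017 at [0.543  0.172  0.1338] 4.15 w 0.0301 rows 1.936333666490741
611 [0.474 0.13  0.018] [0.508 0.168 0.031] [0.48939717 0.15178563 0.02929101]
245 [0.53  0.132 0.015] [0.549 0.17  0.031] [0.53515294 0.14874393 0.02897146]
side 61
31 [0.532 0.139 0.022] [0.563 0.156 0.032] [0.54834714 0.14735791 0.02902852]
28 [0.476 0.135 0.027] [0.503 0.15  0.031] [0.49007451 0.14307427 0.02941557]
```

jog_arm(targets=[-1, 0, 0.003, 0.03, 0, -1, 0, 0.003, 0.07, 0, -1, 0, 0.003, 0.1, 0, -1, 0, 0.003, 0.115, 0, -1, 0, 0.003, 0.121, 0, -1, 0, 0.003, 0.121, 0, -1, 0, 0.003, 0.121, 0, -0.05, 0, 0.003, 0.121, 0])

```text
time: 23.8
tool_pos: [0.5471, 0.173, 0.0412]
tcp_rot: [[-0.074, 0.997, 0.003], [0.997, 0.074, 0.001], [0.0, 0.003, -1.0]]
wrist_force: [0.1, 0.5, 0.2]
width: 0.035
grip_force: 0.0
```

jog_arm(targets=[-0.05, 0, 0, 0, 0, -0.05, 0, 0, -0.05, 0, -0.05, 0, 0, -0.1, 0, 0.2, 0, 0, -0.14, 0, 0.2, 0.06, -0.01, -0.18, 0, 0.2, 0.12, -0.03, -0.22, 0, 0.2, 0.18, -0.04, -0.22, 0, 0.2, 0.23, -0.04, -0.22, 0])

```text
time: 24.6
tool_pos: [0.5012, 0.3513, 0.2192]
tcp_rot: [[-0.073, 0.997, 0.005], [0.997, 0.073, 0.003], [0.003, 0.005, -1.0]]
wrist_force: [0.6, -0.2, -0.5]
width: 0.0527
grip_force: 0.0
```

```bash
python3 look.py w8.png; python3 go.py 0.5036 0.458 0.1 4.7
```

```text
tcp [0.5012 0.3513 0.2192]
[266.  67.] 2033 [503.3 458. ] [29.5 66.1] long axis deg -84.8 z 0.0219
[310. 195.] 826 [558.9 331. ] [43.  40.6] long axis deg 74.0 z 0.0223
[317. 209.] 260 [563.3 325.7] [47.7 25.6] long axis deg 40.3 z 0.0447
[0.1229 0.0157 0.147 ] yaw -0.0017 at [0.4988 0.3583 0.217 ] 4.54 w 0.0529 rows 3.075671952645035
```

jog_arm(targets=[0.2, 0.05, 0.0157, 0.04, 0, 0.2, 0.1, 0.0157, 0.09, 0, 0.2, 0.121, 0.0157, 0.14, 0, 0.2, 0.121, 0.0157, 0.19, 0, 0.2, 0.121, 0.0157, 0.23, 0, 0.2, 0.121, 0.0157, 0.245, 0, 0.2, 0.121, 0.0157, 0.245, 0, 0.2, 0.121, 0.0157, 0.245, 0])

```text
time: 25.45
tool_pos: [0.5078, 0.4475, 0.0217]
tcp_rot: [[-0.073, 0.997, 0.002], [0.997, 0.073, 0.002], [0.002, 0.002, -1.0]]
wrist_force: [0.4, 0.8, 0.2]
width: 0.0527
grip_force: 0.0
```

```bash
python3 go.py 0.5034 0.458 0.0045 4.8
```

```text
[ 0.0134 -0.0045  0.0215] yaw -0.0066 at [0.5078 0.4475 0.0217] 4.2 w 0.0527 rows 0.412758067856184
```

jog_arm(targets=[0.2, 0.0134, -0.0045, 0.008, -0.006, 0.2, 0.0134, -0.0045, 0.0205, -0.006, 0.2, 0.0134, -0.0045, 0.0205, -0.006, -1, 0.0134, -0.0045, 0.0205, -0.006, -1, 0.0134, -0.0045, 0.0205, -0.006, -1, 0.0134, -0.0045, 0.0205, -0.006, -1, 0.0134, -0.0045, 0.0205, -0.006, -1, 0.0134, -0.0045, 0.0205, -0.006])

```text
time: 26.25
tool_pos: [0.5026, 0.4575, 0.0033]
tcp_rot: [[-0.083, 0.997, 0.001], [0.997, 0.083, 0.0], [0.0, 0.001, -1.0]]
wrist_force: [0.7, -0.9, 0.6]
width: 0.0301
grip_force: 10.0
```

jog_arm(targets=[-1, 0, 0, 0, 0, -1, 0, 0, -0.02, 0, -1, 0, 0, -0.06, 0, -1, 0, 0, -0.11, 0, -1, 0, 0, -0.15, 0, -1, 0, 0, -0.165, 0, -1, 0, 0, -0.165, 0, -1, 0, 0, -0.165, 0])

```text
time: 27.05
tool_pos: [0.5019, 0.4572, 0.1333]
tcp_rot: [[-0.083, 0.997, -0.002], [0.997, 0.083, -0.001], [-0.001, -0.002, -1.0]]
wrist_force: [-0.9, -0.1, -1.8]
width: 0.0299
grip_force: 10.0
```

```bash
python3 go.py 0.489 0.1684 0.135 4.3
```

```text
[-0.3584 -0.0461 -0.0016] yaw 0.0052 at [0.5019 0.4572 0.1333] 4.77 w 0.0299 rows 5.781288720437681
```

jog_arm(targets=[-1, -0.05, -0.007, 0, 0, -1, -0.11, -0.015, 0, 0, -1, -0.17, -0.023, 0, 0, -1, -0.23, -0.03, 0, 0, -1, -0.285, -0.037, 0, 0, -1, -0.33, -0.043, 0, 0.005, -1, -0.3584, -0.0461, 0, 0.005, -1, -0.3584, -0.0461, 0, 0.005])

```text
time: 27.85
tool_pos: [0.4884, 0.1659, 0.1323]
tcp_rot: [[-0.072, 0.997, -0.004], [0.997, 0.072, -0.002], [-0.002, -0.004, -1.0]]
wrist_force: [0.3, 0.2, -0.7]
width: 0.0299
grip_force: 10.0
```

```bash
python3 go.py 0.489 0.1684 0.037 4.3
```

```text
[0.0033 0.0015 0.1191] yaw -0.0021 at [0.4884 0.1659 0.1323] 4.11 w 0.0299 rows 1.9058803734516776
```

jog_arm(targets=[-1, 0.002, 0.001, 0.03, 0, -1, 0.002, 0.001, 0.07, 0, -1, 0.002, 0.001, 0.1, 0, -1, 0.002, 0.001, 0.114, 0, -1, 0.002, 0.001, 0.119, 0, -1, 0.002, 0.001, 0.119, 0, -1, 0.002, 0.001, 0.119, 0, -0.05, 0.002, 0.001, 0.119, 0])

```text
time: 28.65
tool_pos: [0.491, 0.1707, 0.0413]
tcp_rot: [[-0.075, 0.997, 0.002], [0.997, 0.075, 0.001], [0.001, 0.003, -1.0]]
wrist_force: [0.2, 0.3, 0.8]
width: 0.035
grip_force: 0.0
```

jog_arm(targets=[-0.05, 0, 0, 0, 0, -0.05, 0, 0, -0.05, 0, -0.05, 0, 0, -0.1, 0, 0.2, 0, 0, -0.14, 0, 0.6, 0.03, 0.01, -0.18, 0, 0.6, 0.07, 0.03, -0.22, 0, 1, 0.1, 0.06, -0.24, 0, 1, 0.11, 0.07, -0.24, 0])

```text
time: 29.45
tool_pos: [0.541, 0.2646, 0.235]
tcp_rot: [[-0.077, 0.997, 0.005], [0.997, 0.077, 0.003], [0.002, 0.005, -1.0]]
wrist_force: [-0.0, -0.6, -0.1]
width: 0.0783
grip_force: 0.0
```

```bash
python3 look.py w9.png
python3 - <<'E'
from h import *
z=np.load("pics/wl.npz");p,W=z["p"],z["W"]
m=(abs(W[...,0]-.515)<.068)&(abs(W[...,1]-.17)<.04)&(W[...,2]>.015)&(W[...,2]<.065)&(p[...,0]>110)
k,l,st,c=cv2.connectedComponentsWithStats(m.astype(np.uint8))
for i in range(1,k):
    t=W[l==i]
    if len(t)>30: print(len(t),t.min(0).round(3),t.max(0).round(3),np.median(t,0))
E
```

```text
tcp [0.541  0.2646 0.235 ]
[276. 106.] 1308 [556.3 334.6] [47.1 47.9] long axis deg -86.1 z 0.0218
1348 [0.475 0.141 0.033] [0.509 0.199 0.053] [0.49275645 0.1709578  0.05116946]
1377 [0.529 0.138 0.027] [0.565 0.204 0.054] [0.54698729 0.17500114 0.0511002 ]
```

View pics/w9.png

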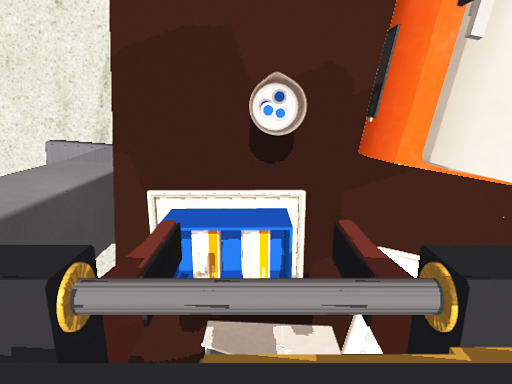

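Run:
```python
from h import *
z=np.load("pics/wl.npz");p,W=z["p"],z["W"]
def reg(W,x0,x1,y0,y1,z0):
    m=(W[...,0]>x0)&(W[...,0]<x1)&(W[...,1]>y0)&(W[...,1]<y1)&(W[...,2]>z0);return W[m]
for V in(W,cloud("top",np.load("pics/top0.npz")["d"]),cloud("side",np.load("pics/side0.npz")["d"])):
    for z0 in(.03,.09):
        t=reg(V,.6,.7,.25,.43,z0);t=t[t[:,2]<.2];print(z0,len(t),t[:,0].min() if len(t) else None)
# beaker
m=(abs(W[...,0]-.556)<.05)&(abs(W[...,1]-.335)<.05)
for lo,hi in((.004,.02),(.02,.04),(.04,.06),(.06,.075)):
    t=W[m&(W[...,2]>lo)&(W[...,2]<hi)];print(lo,len(t),t.min(0).round(4),t.max(0).round(4),np.median(t,0).round(4)) if len(t) else 0
t=W[m&(W[...,2]>.060)&(W[...,2]<.076)]
print(cv2.minEnclosingCircle((t[:,:2]*1000).astype(np.float32)),cv2.fitEllipse(cv2.convexHull((t[:,:2]*1000).astype(np.float32))))
```

```text
0.03 20032 0.6556318570893325
0.09 10916 0.6773602046981296
0.03 1152 0.6564324286251184
0.09 491 0.6789151766691093
0.03 2171 0.6537524333614755
0.09 1060 0.6766982932171385
0.004 28 [0.5327 0.313  0.0185] [0.577  0.3552 0.02  ] [0.5592 0.3328 0.0198]
0.02 1528 [0.5324 0.3106 0.02  ] [0.5799 0.3587 0.0398] [0.5588 0.3372 0.0221]
0.04 415 [0.5325 0.3105 0.0401] [0.5798 0.359  0.0599] [0.5526 0.3321 0.0472]
0.06 769 [0.529  0.3074 0.06  ] [0.5828 0.3648 0.0711] [0.557  0.3398 0.068 ]
((556.0477294921875, 336.22216796875), 28.851940155029297) ((555.79248046875, 335.42083740234375), (53.41835021972656, 57.000465393066406), 8.567100524902344)
```

```bash
python3 go.py 0.556 0.334 0.12 4.3
```

```text
[0.0851 0.0255 0.1405] yaw 0.0012 at [0.5407 0.2644 0.2323] 4.41 w 0.0823 rows 2.6596853664066766
```

jog_arm(targets=[1, 0.045, 0.012, 0.02, 0, 1, 0.085, 0.0255, 0.05, 0, 1, 0.085, 0.0255, 0.08, 0, 1, 0.085, 0.0255, 0.1, 0, 1, 0.085, 0.0255, 0.13, 0, 1, 0.085, 0.0255, 0.14, 0, 1, 0.085, 0.0255, 0.14, 0, 1, 0.085, 0.0255, 0.14, 0])

```text
time: 30.3
tool_pos: [0.5548, 0.3312, 0.1209]
tcp_rot: [[-0.075, 0.997, 0.001], [0.997, 0.075, 0.001], [0.0, 0.001, -1.0]]
wrist_force: [0.3, -0.1, 1.2]
width: 0.0876
grip_force: 0.0
```

```bash
python3 go.py 0.556 0.334 0.027 4.3
```

```text
[0.0034 0.0016 0.1174] yaw -0.0003 at [0.5548 0.3312 0.1209] 4.28 w 0.0876 rows 1.8796488212066704
```

jog_arm(targets=[1, 0.0034, 0.0016, 0.03, 0, 1, 0.0034, 0.0016, 0.07, 0, 1, 0.0034, 0.0016, 0.1, 0, 1, 0.0034, 0.0016, 0.117, 0, 1, 0.0034, 0.0016, 0.117, 0, -1, 0.0034, 0.0016, 0.117, 0, -1, 0.0034, 0.0016, 0.117, 0, -1, 0.0034, 0.0016, 0.117, 0], squeeze=6)

```text
time: 31.1
tool_pos: [0.5565, 0.335, 0.0282]
tcp_rot: [[-0.075, 0.997, 0.003], [0.997, 0.075, 0.001], [0.001, 0.003, -1.0]]
wrist_force: [0.5, -0.1, 0.5]
width: 0.0675
grip_force: 0.0
```

jog_arm(targets=[-1, 0, 0, 0, 0, -1, 0, 0, 0, 0, -1, 0, 0, 0, 0, -1, 0, 0, -0.02, 0, -1, 0, 0, -0.05, 0, -1, 0, 0, -0.08, 0, -1, 0, 0, -0.11, 0, -1, 0, 0, -0.11, 0])

```text
time: 31.9
tool_pos: [0.5573, 0.3354, 0.1197]
tcp_rot: [[-0.075, 0.997, 0.007], [0.997, 0.075, 0.004], [0.003, 0.007, -1.0]]
wrist_force: [-0.4, -0.1, -0.1]
width: 0.0533
grip_force: 6.0
```

Run:
```python
from h import *
print(status.state()["wrist_force"])
p,d,W=shot("top");hsv=cv2.cvtColor(p,cv2.COLOR_RGB2HSV);print(status.state()["wrist_force"],status.state()["tool_pos"])
m=(hsv[...,0]>105)&(hsv[...,0]<130)&(hsv[...,1]>130)&(abs(W[...,1]-.17)<.1)&(abs(W[...,2]-.074)<.008)
t=W[m];print(len(t),cv2.minAreaRect((t[:,:2]*1000).astype(np.float32)))
```

```text
[-0.4319704  -0.10304806 -0.11939876]
[ 0.27416426  0.69220125 -1.82006062] [0.55657847 0.3350312  0.11692574]
40 ((446.39361572265625, 157.96157836914062), (10.041465759277344, 49.87839889526367), 9.006264686584473)
```

```bash
python3 go.py 0.512 0.255 0.092 4.3
```

```text
[-0.0956 -0.0632  0.0307] yaw 0.0002 at [0.5566 0.335  0.1169] 4.32 w 0.0535 rows 1.8987917150580749
```

jog_arm(targets=[-1, -0.02, -0.015, 0, 0, -1, -0.05, -0.035, 0, 0, -1, -0.075, -0.05, 0, 0, -1, -0.09, -0.06, 0.01, 0, -1, -0.0956, -0.063, 0.02, 0, -1, -0.0956, -0.063, 0.0307, 0, -1, -0.0956, -0.063, 0.0307, 0, -1, -0.0956, -0.063, 0.0307, 0])

```text
time: 32.75
tool_pos: [0.5109, 0.2549, 0.0887]
tcp_rot: [[-0.076, 0.997, -0.001], [0.997, 0.076, -0.0], [-0.0, -0.001, -1.0]]
wrist_force: [0.7, 0.9, -0.9]
width: 0.0536
grip_force: 6.0
```

```bash
python3 go.py 0.512 0.243 0.092 4.3
python3 - <<'E'
from h import *
p,d,W=shot("side");hsv=cv2.cvtColor(p,cv2.COLOR_RGB2HSV)
cv2.imwrite("pics/s10.png",cv2.resize(p[120:250,170:310],None,fx=4,fy=4,interpolation=3)[:,:,::-1])
m=(hsv[...,0]>105)&(hsv[...,0]<130)&(hsv[...,1]>130)&(d>0)&(abs(W[...,1]-.17)<.15)
t=W[m];t=t[(t[:,2]>.03)&(t[:,2]<.07)];
for x in (.46,.5,.54,.57):
    q=t[abs(t[:,0]-x)<.01];print(x,len(q),q[:,1].max() if len(q) else 0)
E
```

```text
[-0.0149  0.0002 -0.0041] yaw 0.0006 at [0.5109 0.2549 0.0887] 4.35 w 0.0536 rows 0.24743229940231606
0.46 112 0.21226494651173475
0.5 78 0.21369736732587125
0.54 3 0.133633568639206
0.57 29 0.22038161370178455
```

View pics/s10.png

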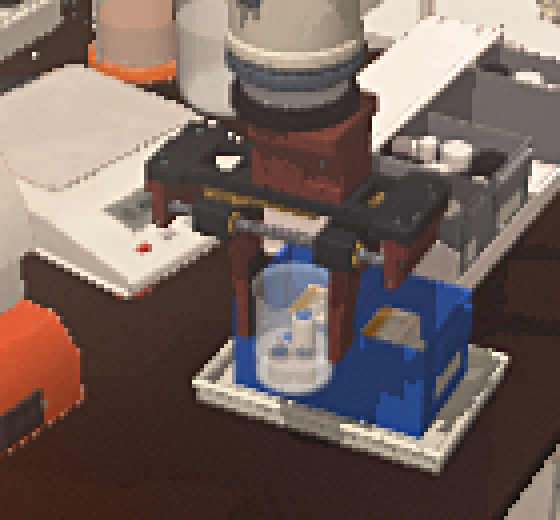

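jog_arm(targets=[-1, -0.01, 0, 0, 0, -1, -0.018, 0, 0, 0, -1, -0.024, 0, -0.0045, 0, -1, -0.0305, 0, -0.009, 0, -1, -0.0375, 0, -0.011, 0, -1, -0.0443, 0, -0.0126, 0, -1, -0.0515, 0, -0.0126, 0, -1, -0.0588, 0, -0.0126, 0])

```text
time: 33.6
tool_pos: [0.5147, 0.2071, 0.0999]
tcp_rot: [[-0.075, 0.997, 0.0], [0.997, 0.075, 0.0], [0.0, 0.0, -1.0]]
wrist_force: [-0.2, 0.4, -0.5]
width: 0.0533
grip_force: 6.0
```

```bash
cat > bx.py <<'E'
from h import *
s=status.state();print(s["tool_pos"].round(4),s["width"],s["wrist_force"].round(2),s["wrist_torque"].round(3))
p,d,W=shot("side");hsv=cv2.cvtColor(p,cv2.COLOR_RGB2HSV);np.savez("pics/sl.npz",p=p,W=W)
m=(hsv[...,0]>105)&(hsv[...,0]<130)&(hsv[...,1]>130)&(d>0)&(abs(W[...,1]-.17)<.15)
t=W[m];t=t[(t[:,2]>.03)&(t[:,2]<.07)]
for x in (.45,.46,.57,.58):
    q=t[abs(t[:,0]-x)<.006];print(x,len(q),q[:,1].max().round(4) if len(q) else 0)
# side-face tilt
q=W[m&(abs(W[...,0]-.455)<.01)];q=q[q[:,1]>q[:,1].max()-.012]
print("face slope dy/dz",np.polyfit(q[:,2],q[:,1],1)[0])
E
python3 bx.py
```

```text
[0.5147 0.2071 0.0999] 0.05333659854525971 [-0.21  0.4  -0.51] [ 0.093 -0.095  0.002]
0.45 53 0.2109
0.46 64 0.2115
0.57 45 0.2206
0.58 60 0.2203
face slope dy/dz 0.0018649536955808335
```

jog_arm(targets=[-1, -0.0065, 0, 0.0025, 0, -1, -0.013, 0, 0.005, 0, -1, -0.019, 0, 0.0085, 0, -1, -0.0255, 0, 0.0125, 0, -1, -0.031, 0, 0.0175, 0, -1, -0.036, 0, 0.0225, 0, -1, -0.037, 0, 0.028, 0, -1, -0.037, 0, 0.0333, 0])

```text
time: 34.45
tool_pos: [0.5169, 0.1777, 0.0727]
tcp_rot: [[-0.075, 0.997, 0.0], [0.997, 0.075, -0.0], [-0.0, 0.0, -1.0]]
wrist_force: [-0.3, -0.3, 0.6]
width: 0.0531
grip_force: 6.0
```

```bash
python3 bx.py
```

```text
[0.5169 0.1777 0.0727] 0.05314446765365803 [-0.29 -0.33  0.63] [-0.03  -0.097 -0.011]
0.45 60 0.2124
0.46 69 0.2126
0.57 48 0.2209
0.58 79 0.2197
face slope dy/dz 0.0035496927204981994
```

jog_arm(targets=[-1, 0.004, 0, 0.001, 0, -1, 0.008, 0, 0.003, 0, -1, 0.004, 0, 0.003, 0, -1, 0.01, 0, 0.003, 0, -1, 0.004, 0, 0.002, 0, -1, 0.01, 0, 0.003, 0, -1, 0.006, 0, 0.003, 0, -1, 0.006, 0, 0.003, 0])

```text
time: 35.3
tool_pos: [0.5165, 0.1827, 0.0706]
tcp_rot: [[-0.075, 0.997, -0.0], [0.997, 0.075, 0.0], [0.0, -0.0, -1.0]]
wrist_force: [-0.5, 0.4, 0.1]
width: 0.0536
grip_force: 6.0
```

```bash
python3 bx.py
python3 - <<'E'
from h import *
p=np.load("pics/sl.npz")["p"]
cv2.imwrite("pics/s11.png",cv2.resize(p[120:250,170:310],None,fx=4.5,fy=4.5,interpolation=3)[:,:,::-1])
E
```

```text
[0.5165 0.1827 0.0706] 0.05363083917956502 [-0.52  0.43  0.08] [ 0.091 -0.059  0.005]
0.45 60 0.2114
0.46 67 0.2118
0.57 50 0.2232
0.58 80 0.2208
face slope dy/dz -0.0010898769751383124
```

View pics/s11.png

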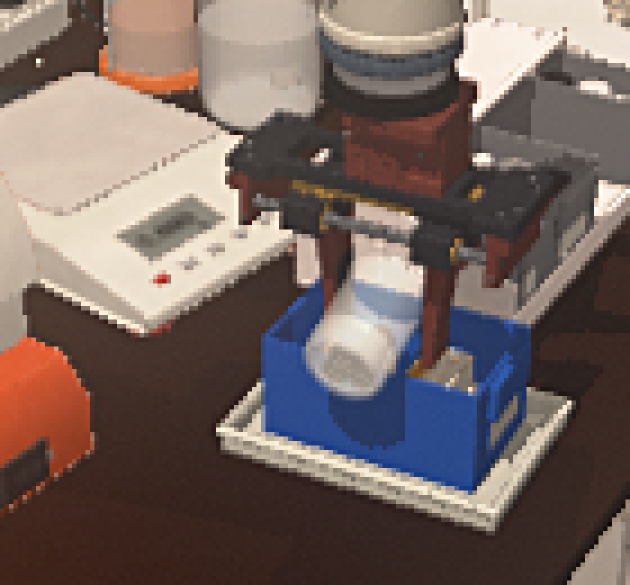

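jog_arm(targets=[-1, 0, 0, -0.01, 0, -1, 0, 0, -0.03, 0, -1, 0, 0, -0.05, 0, -1, 0.01, 0, -0.06, 0, -1, 0.025, 0, -0.06, 0, -1, 0.04, 0, -0.06, 0, -1, 0.0415, 0, -0.06, 0, -1, 0.0415, 0, -0.06, 0], squeeze=5)

```text
time: 36.15
tool_pos: [0.5134, 0.2165, 0.1175]
tcp_rot: [[-0.077, 0.997, -0.002], [0.997, 0.077, -0.001], [-0.001, -0.002, -1.0]]
wrist_force: [-0.1, -0.3, -1.3]
width: 0.0535
grip_force: 5.0
```

```bash
python3 bx.py
cat > bk.py <<'E'
from h import *
# beaker silhouette in side view (sl.npz): points near gripper, not blue/dark/brown
z=np.load("pics/sl.npz");p,W=z["p"],z["W"];T=status.state()["tool_pos"]
hsv=cv2.cvtColor(p,cv2.COLOR_RGB2HSV)
m=(abs(W[...,0]-T[0])<.022)&(abs(W[...,1]-T[1])<.09)&(W[...,2]>max(.005,T[2]-.055))&(W[...,2]<T[2]+.075)&(hsv[...,1]<90)&(p.max(-1)>90)
t=W[m]-T-[0,0,.019];print(len(t),"rel P min",t.min(0).round(3),"max",t.max(0).round(3))
q=np.percentile(t[:,1:],[2,98],axis=0).round(3);print(q)
c=t[:,1:].mean(0);u,s,v=np.linalg.svd(t[:,1:]-c,full_matrices=False);print(c.round(4),v[0].round(2),(s/np.sqrt(len(t))).round(4))
g=np.zeros((14,18),int)
for a in t: 
    i=int((.07-a[2])//.01);j=int((a[1]+.09)//.01)
    if 0<=i<14 and 0<=j<18:g[i,j]+=1
print(g)
E
python3 bk.py
```

```text
[0.5134 0.2165 0.1175] 0.05350817708115218 [-0.09 -0.33 -1.32] [-0.033 -0.071  0.017]
0.45 57 0.211
0.46 60 0.2141
0.57 47 0.2201
0.58 72 0.2212
face slope dy/dz -0.004002576740351271
470 rel P min [-0.022 -0.088 -0.072] max [0.022 0.037 0.026]
[[-0.025 -0.043]
 [ 0.035  0.024]]
[ 0.0157 -0.0059] [ 0.84 -0.54] [0.0235 0.0178]
[[ 0  0  0  0  0  0  0  0  0  0  0  0  0  0  0  0  0  0]
 [ 0  0  0  0  0  0  0  0  0  0  0  0  0  0  0  0  0  0]
 [ 0  0  0  0  0  0  0  0  0  0  0  0  0  0  0  0  0  0]
 [ 0  0  0  0  0  0  0  0  0  0  0  0  0  0  0  0  0  0]
 [ 0  0  0  0  0  0  0  0  0  0  4 20  1  0  0  0  0  0]
 [ 0  0  0  0  0  0 26 16  2  0  7 40  1  0  0  0  0  0]
 [ 0  0  0  0  0  0 20 26  5  0  9 43  6  0  0  0  0  0]
 [ 0  0  0  0  0  0  2  8  1  0  5 36 14  0  0  0  0  0]
 [ 0  0  0  0  0  0  0  0  0  0  5 23 27  0  0  0  0  0]
 [ 0  0  0  0  0  0  0  0  0  0  2 22 28  0  0  0  0  0]
 [ 0  0  0  0  0  0  0  0  0  0  0 17 38  0  0  0  0  0]
 [ 0  0  0  0  0  0  0  0  0  0  0  4  4  0  0  0  0  0]
 [ 0  0  0  0  0  0  0  0  0  0  0  0  0  0  0  0  0  0]
 [ 4  0  0  0  0  0  0  0  2  0  0  0  0  0  0  0  0  0]]
```

jog_arm(targets=[-1, 0.02, 0, -0.02, 0, -1, 0.06, 0, -0.02, 0, -1, 0.1, 0, -0.02, 0, -1, 0.14, 0, -0.02, 0, -1, 0.17, 0, -0.01, 0, -1, 0.18, 0, 0.01, 0, -1, 0.18, 0, 0.03, 0, -1, 0.18, 0, 0.03, 0])

```text
time: 37.0
tool_pos: [0.5016, 0.3573, 0.0898]
tcp_rot: [[-0.075, 0.997, -0.006], [0.997, 0.075, -0.005], [-0.004, -0.006, -1.0]]
wrist_force: [-0.7, -1.5, -1.2]
width: 0.053
grip_force: 5.0
```

```bash
python3 bx.py|head -1; python3 bk.py; python3 go.py 0.5 0.36 0.03 4.3
```

```text
[0.5016 0.3573 0.0898] 0.05300913969432448 [-0.72 -1.54 -1.22] [-0.021 -0.04  -0.031]
512 rel P min [-0.022 -0.026 -0.048] max [0.022 0.034 0.022]
[[-0.024 -0.043]
 [ 0.031  0.019]]
[ 0.0112 -0.0076] [ 0.82 -0.57] [0.0232 0.0142]
[[ 0  0  0  0  0  0  0  0  0  0  0  0  0  0  0  0  0  0]
 [ 0  0  0  0  0  0  0  0  0  0  0  0  0  0  0  0  0  0]
 [ 0  0  0  0  0  0  0  0  0  0  0  0  0  0  0  0  0  0]
 [ 0  0  0  0  0  0  0  0  0  0  0  0  0  0  0  0  0  0]
 [ 0  0  0  0  0  0  0  0  0  0  1  5  1  0  0  0  0  0]
 [ 0  0  0  0  0  0 27 16  1  0  8 38  0  0  0  0  0  0]
 [ 0  0  0  0  0  0 29 19  3  0 12 44  0  0  0  0  0  0]
 [ 0  0  0  0  0  0 21 24  5  0  9 41  2  0  0  0  0  0]
 [ 0  0  0  0  0  0  8  8  1  0  6 47  3  0  0  0  0  0]
 [ 0  0  0  0  0  0  0  0  0  0  8 46  4  0  0  0  0  0]
 [ 0  0  0  0  0  0  0  0  0  0  2 35 12  0  0  0  0  0]
 [ 0  0  0  0  0  0  0  0  0  0  0 22  4  0  0  0  0  0]
 [ 0  0  0  0  0  0  0  0  0  0  0  0  0  0  0  0  0  0]
 [ 0  0  0  0  0  0  0  0  0  0  0  0  0  0  0  0  0  0]]
[ 0.0036 -0.0023  0.0772] yaw -0.0005 at [0.5023 0.3575 0.0917] 4.25 w 0.053 rows 1.236411820420008
```

jog_arm(targets=[-1, 0, 0, 0.02, 0, -1, 0, 0, 0.045, 0, -1, 0, 0, 0.065, 0, -1, 0, 0, 0.075, 0, -1, 0, 0, 0.078, 0, -1, 0, 0, 0.078, 0, -1, 0, 0, 0.079, 0, -1, 0, 0, 0.079, 0])

```text
time: 37.85
tool_pos: [0.5035, 0.3597, 0.0322]
tcp_rot: [[-0.075, 0.997, 0.001], [0.997, 0.075, 0.001], [0.001, 0.001, -1.0]]
wrist_force: [0.2, -0.9, -1.0]
width: 0.0534
grip_force: 5.0
```

jog_arm(targets=[-1, 0, 0, 0, 0, 1, 0, 0, 0, 0, 1, 0, 0, 0, 0, 1, 0, 0, 0, 0, 1, 0, 0, 0, 0, 1, 0, 0, 0, 0, 1, 0, 0, -0.02, 0, 1, 0, 0, -0.04, 0])

```text
time: 38.65
tool_pos: [0.503, 0.3594, 0.0644]
tcp_rot: [[-0.075, 0.997, -0.001], [0.997, 0.075, -0.0], [-0.0, -0.001, -1.0]]
wrist_force: [0.3, -0.5, -0.0]
width: 0.0878
grip_force: 0.0
```

```bash
python3 bx.py|head -1; python3 bk.py|head -4
```

```text
[0.503  0.3594 0.0644] 0.08776026152827375 [ 0.29 -0.45 -0.02] [-0.042 -0.086 -0.026]
442 rel P min [-0.022 -0.021 -0.074] max [ 0.022  0.036 -0.017]
[[-0.019 -0.072]
 [ 0.034 -0.018]]
[ 0.0097 -0.0409] [ 0.92 -0.4 ] [0.0221 0.0135]
```

jog_arm(targets=[1, 0, 0, -0.05, 0, 1, 0, 0, -0.1, 0, 1, 0, 0, -0.15, 0, 1, -0.04, 0, -0.19, 0, 1, -0.08, 0, -0.21, 0, 1, -0.12, 0.02, -0.21, 0, 1, -0.14, 0.02, -0.21, 0, 1, -0.14, 0.02, -0.21, 0])

```text
time: 39.5
tool_pos: [0.5278, 0.2474, 0.2323]
tcp_rot: [[-0.072, 0.997, 0.001], [0.997, 0.072, 0.0], [0.0, 0.001, -1.0]]
wrist_force: [0.2, 0.0, -0.0]
width: 0.0882
grip_force: 0.0
```

```bash
python3 look.py w12.png
python3 - <<'E'
from h import *
z=np.load("pics/wl.npz");p,W=z["p"],z["W"];hsv=cv2.cvtColor(p,cv2.COLOR_RGB2HSV)
blue=(hsv[...,0]>105)&(hsv[...,0]<130)&(hsv[...,1]>130)
m=blue&(abs(W[...,1]-.17)<.08)&(abs(W[...,2]-.074)<.006)
t=W[m];print("box",len(t),t.min(0).round(3),t.max(0).round(3),cv2.minAreaRect((t[:,:2]*1000).astype(np.float32)))
# heights in box, 8mm grid of max z
inb=(abs(W[...,0]-.515)<.066)&(abs(W[...,1]-.171)<.04)&~(blue&(W[...,2]>.06))
g=np.zeros((10,17),int)
for q in W[inb]:
    i=int((.211-q[1])//.008);j=int((q[0]-.449)//.008)
    if 0<=i<10 and 0<=j<17:g[i,j]=max(g[i,j],int(q[2]*1000))
print(g)
# beaker
m=(abs(W[...,0]-.503)<.05)&(abs(W[...,1]-.36)<.05)&(W[...,2]>.003)
t=W[m];print("beaker",t.min(0).round(3),t.max(0).round(3))
r=t[t[:,2]>.062];print("rim",len(r),r.min(0).round(4),r.max(0).round(4),np.polyfit(r[:,0],r[:,2],1)[0])
i=W[m&(np.hypot(W[...,0]-.503,W[...,1]-.36)<.018)];print("inside z",np.percentile(i[:,2],[5,50,95]).round(4),len(i))
# stray canisters: small things on table
s=(W[...,2]>.006)&(W[...,2]<.03)&(W[...,0]>.36)&(W[...,0]<.65)&(W[...,1]>.06)&(W[...,1]<.5)
k,l,st,c=cv2.connectedComponentsWithStats(s.astype(np.uint8))
for j in range(1,k):
    if st[j,4]>20:print(c[j].round(),st[j,4],np.median(W[l==j],0).round(3))
E
```

```text
tcp [0.5278 0.2474 0.2323]
[241.  51.] 1320 [502.9 368. ] [47.5 43.4] long axis deg 5.2 z 0.0218
[236.  59.] 151 [499.4 359.2] [15.  15.2] long axis deg -17.0 z 0.0463
box 1087 [0.442 0.135 0.068] [0.587 0.217 0.076] ((512.2503662109375, 175.97091674804688), (144.87171936035156, 73.32366180419922), 3.936099052429199)
[[59 59 59 57 59 58 59 36  0  0 74 51 51 53  0  0 76]
 [ 0  0  0 52 52 52 53  0  0  0 52 52 52 52 49  0 59]
 [59  0  0 52 53 52 52 49  8 28 52 52 52 53  8  8 59]
 [ 8  9  8 52 53 53 52 50  8  8 52 53 52 53 51  8 11]
 [ 8  8  8 52 53 52 52 51  8  8 52 52 52 52 51  8  8]
 [ 8  8  8 51 52 52 53 51  8  8 52 53 52 54 51  8  8]
 [57  8  9 53 52 52 52 52  8  8 53 52 52 52 52  8  8]
 [59  8  8 51 52 52 52 52  7  8 52 53 53 52 52  9  9]
 [59  8  9 53 52 52 52 52  9  8 52 53 53 53 52  8  8]
 [58  8  8 51 52 51 51 30 55 55 55 54 55 56 55 56 55]]
beaker [0.476 0.312 0.006] [0.53  0.396 0.394]
rim 1660 [0.4762 0.3121 0.0621] [0.5305 0.3957 0.394 ] 6.407895242289201
inside z [0.0205 0.0244 0.0474] 924
[241.  51.] 1496 [0.505 0.371 0.022]
[248.  78.] 66 [0.513 0.342 0.019]
[253. 200.] 1926 [0.544 0.226 0.016]
[240. 198.] 642 [0.51  0.211 0.018]
[291. 241.] 721 [0.577 0.16  0.007]
[194. 242.] 1049 [0.458 0.151 0.008]
[245. 242.] 1077 [0.52  0.155 0.007]
```

```bash
python3 - <<'E'
from h import *
z=np.load("pics/wl.npz");p,W=z["p"],z["W"]
m=(abs(W[...,0]-.503)<.04)&(W[...,1]>.3)&(W[...,1]<.42)&(W[...,2]>.06)&(W[...,2]<.075)
t=W[m];print(len(t),t.min(0),t.max(0));h=cv2.convexHull((t[:,:2]*1000).astype(np.float32));print(cv2.fitEllipse(h),cv2.minEnclosingCircle(h))
v,u=np.where(m);print(u.min(),u.max(),v.min(),v.max())
A=np.c_[t[:,:2],np.ones(len(t))];print("rim plane",np.linalg.lstsq(A,t[:,2],rcond=None)[0])
E
python3 go.py .503 .36 .11 4.3
```

```text
905 [0.47623674 0.33879197 0.0600674 ] [0.53049107 0.39570246 0.07119252]
((503.1679382324219, 366.69073486328125), (53.558223724365234, 56.91220474243164), 9.749147415161133) ((502.911376953125, 367.263916015625), 28.948486328125)
209 269 10 78
rim plane [ 0.00793126 -0.03158604  0.0749415 ]
[ 0.1408 -0.0201  0.1523] yaw -0.0008 at [0.5274 0.2487 0.2317] 4.23 w 0.0877 rows 3.334290065737011
```

jog_arm(targets=[1, 0.05, -0.007, 0.03, 0, 1, 0.1, -0.014, 0.06, 0, 1, 0.147, -0.02, 0.1, 0, 1, 0.147, -0.02, 0.14, 0, 1, 0.147, -0.02, 0.15, 0, 1, 0.147, -0.02, 0.15, 0, 1, 0.147, -0.02, 0.15, 0, 1, 0.147, -0.02, 0.15, 0], squeeze=6)

```text
time: 40.35
tool_pos: [0.5038, 0.3653, 0.1142]
tcp_rot: [[-0.074, 0.997, 0.003], [0.997, 0.074, 0.002], [0.002, 0.003, -1.0]]
wrist_force: [0.4, -0.3, 0.7]
width: 0.0876
grip_force: 0.0
```

```bash
python3 go.py .503 .3655 .035 4.3
```

```text
[ 0.0002 -0.0013  0.099 ] yaw -0.0003 at [0.5038 0.3653 0.1142] 4.27 w 0.0876 rows 1.5834572986832558
```

jog_arm(targets=[1, 0, -0.001, 0.03, 0, 1, 0, -0.001, 0.07, 0, 1, 0, -0.001, 0.095, 0, 1, 0, -0.001, 0.098, 0, 1, 0, -0.001, 0.098, 0, -1, 0, -0.001, 0.098, 0, -1, 0, -0.001, 0.098, 0, -1, 0, -0.001, 0.098, 0])

```text
time: 41.15
tool_pos: [0.5026, 0.3654, 0.0346]
tcp_rot: [[-0.075, 0.997, 0.002], [0.997, 0.075, 0.001], [0.001, 0.002, -1.0]]
wrist_force: [-0.3, 0.2, -0.2]
width: 0.0673
grip_force: 0.0
```

jog_arm(targets=[-1, 0, 0, 0, 0, -1, 0, 0, 0, 0, -1, 0, 0, 0, 0, -1, 0, 0, -0.02, 0, -1, 0, 0, -0.05, 0, -1, 0, 0, -0.08, 0, -1, 0, 0, -0.1, 0, -1, 0, 0, -0.1, 0])

```text
time: 41.95
tool_pos: [0.5032, 0.3659, 0.1169]
tcp_rot: [[-0.075, 0.997, 0.005], [0.997, 0.075, 0.003], [0.003, 0.005, -1.0]]
wrist_force: [-0.0, -0.2, -0.4]
width: 0.0534
grip_force: 6.0
```

```bash
python3 bx.py; python3 go.py .513 .262 .100 4.3
```

```text
[0.5032 0.3659 0.1169] 0.05341387596240726 [-0.04 -0.2  -0.45] [-0.042 -0.132 -0.083]
0.45 59 0.2109
0.46 67 0.2132
0.57 0 0
0.58 1 0.2144
face slope dy/dz -0.009591034776149756
[-0.1299  0.0033  0.0181] yaw 0.0002 at [0.5025 0.3654 0.1146] 4.32 w 0.0531 rows 2.0997206798572496
```

jog_arm(targets=[-1, -0.03, 0, 0, 0, -1, -0.07, 0, 0, 0, -1, -0.1, 0.003, 0, 0, -1, -0.125, 0.003, 0.01, 0, -1, -0.136, 0.003, 0.021, 0, -1, -0.136, 0.003, 0.021, 0, -1, -0.136, 0.003, 0.021, 0, -1, -0.136, 0.003, 0.021, 0])

```text
time: 42.8
tool_pos: [0.5124, 0.2576, 0.0962]
tcp_rot: [[-0.076, 0.997, -0.0], [0.997, 0.076, 0.0], [0.0, -0.0, -1.0]]
wrist_force: [-0.0, 0.6, -0.7]
width: 0.0535
grip_force: 6.0
```

```bash
python3 bx.py
```

```text
[0.5124 0.2576 0.0962] 0.05348648864431998 [-0.01  0.57 -0.65] [-0.07  -0.117  0.012]
0.45 58 0.2125
0.46 68 0.2115
0.57 22 0.219
0.58 26 0.2198
face slope dy/dz 0.007790702429018531
```

jog_arm(targets=[-1, -0.015, 0, 0, 0, -1, -0.025, 0, -0.004, 0, -1, -0.0335, 0, -0.008, 0, -1, -0.0495, 0, -0.011, 0, -1, -0.0658, 0, -0.0095, 0, -1, -0.081, 0, -0.004, 0, -1, -0.0945, 0, 0.005, 0, -1, -0.0945, 0, 0.005, 0])

```text
time: 43.65
tool_pos: [0.5178, 0.1794, 0.0906]
tcp_rot: [[-0.073, 0.997, -0.002], [0.997, 0.073, -0.001], [-0.001, -0.002, -1.0]]
wrist_force: [0.5, 0.3, 0.5]
width: 0.0534
grip_force: 6.0
```

```bash
python3 bx.py
```

```text
[0.5178 0.1794 0.0906] 0.053374692192737334 [0.46 0.31 0.52] [-0.044 -0.089  0.023]
0.45 61 0.2105
0.46 68 0.2116
0.57 47 0.2204
0.58 75 0.2206
face slope dy/dz 0.0038258690216435996
```

jog_arm(targets=[-1, -0.002, 0, 0.006, 0, -1, -0.002, 0, 0.011, 0, -1, -0.0015, 0, 0.017, 0, -1, -0.0015, 0, 0.022, 0, -1, 0.004, 0, 0.0265, 0, -1, 0.009, 0, 0.029, 0, -1, 0.0105, 0, 0.03, 0, -1, 0.0105, 0, 0.03, 0])

```text
time: 44.5
tool_pos: [0.5177, 0.1899, 0.0685]
tcp_rot: [[-0.076, 0.997, 0.0], [0.997, 0.076, -0.0], [-0.0, 0.0, -1.0]]
wrist_force: [-0.2, -2.2, 3.1]
width: 0.0534
grip_force: 6.0
```

```bash
python3 bx.py
cat > can.py <<'E'
from h import *
# white/cap pixels seen through/around beaker in side view, and their location
z=np.load("pics/sl.npz");p,W=z["p"],z["W"];hsv=cv2.cvtColor(p,cv2.COLOR_RGB2HSV)
r=(slice(165,225),slice(225,300))
T=status.state()["tool_pos"]+[0,0,.019]
m=(abs(W[...,0]-T[0])<.05)&(abs(W[...,1]-T[1])<.09)&(abs(W[...,2]-T[2])<.07)&(hsv[...,1]<70)&(p.max(-1)>130)
v,u=np.where(m);print(len(u))
g=np.zeros((15,19),int)
for a in W[m]-T:
    i=int((.07-a[2])//.01);j=int((a[1]+.09)//.01)
    if 0<=i<15 and 0<=j<19:g[i,j]+=1
print(g)
E
python3 can.py
```

```text
[0.5177 0.1899 0.0685] 0.053372420093190966 [-0.18 -2.22  3.09] [-0.326 -0.035 -0.037]
0.45 61 0.2129
0.46 65 0.2126
0.57 47 0.2215
0.58 68 0.221
face slope dy/dz 0.018323148309024595
598
[[ 0  0  0  0  0  0  0  0  0  0  0  0  0  0  0  0  0  0  0]
 [ 0  0  0  0  0  0  0  0  0  0  0  0  0  0  0  0  0  0  0]
 [ 0  0  0  0  0  0  0  0  0 18  6  1  0  0  0  0  0  0  0]
 [ 0  0  0  0  0  0  0  0  3 29 27 29 32 30 27 25  0  0  0]
 [ 0  0  0  0  0  0  0  0  1 10 10 12 14 16 16 47  7  0  0]
 [ 0  0  0  0  0  0  0  0  0  1  4  5  6  6 11 51  0  0  0]
 [ 0  0  0  0  0  0  0  0  0  0  0  2  3  3  3 48  0  0  0]
 [ 0  0  0  0  0  0  0  0  0  0  0  0  0  0  0 39  0  0  0]
 [ 0  0  0  0  0  0  0  0  0  0  0  0  0  0  0  4  0  0  0]
 [ 0  0  0  0  0  0  0  0  0  0  0  0  0  0  0  0  0  0  0]
 [ 0  0  0  0 10  7 11  8  0  0  0  0  0  0  0  0  0  0  0]
 [ 0  0  0  0  2  0  0  0  0  0  0  0  0  0  0  0  0  0  0]
 [ 0  0  0  0  1  3  0  0  0  0  0  0  0  0  0  0  0  0  0]
 [ 0  0  0  0  1  0  0  0  0  0  0  0  0  3  6  0  0  0  0]
 [ 0  0  0  0  0  0  0  0  0  0  0  0  0  0  0  0  0  0  0]]
```

jog_arm(targets=[-1, -0.003, 0, -0.003, 0, -1, -0.009, 0, -0.004, 0, -1, -0.015, 0, -0.004, 0, -1, -0.021, 0, -0.004, 0, -1, -0.027, 0, -0.004, 0, -1, -0.032, 0, -0.004, 0, -1, -0.032, 0, -0.004, 0, -1, -0.032, 0, -0.004, 0])

```text
time: 45.35
tool_pos: [0.5196, 0.1638, 0.0715]
tcp_rot: [[-0.075, 0.997, 0.0], [0.997, 0.075, -0.0], [-0.0, 0.0, -1.0]]
wrist_force: [-1.0, -0.9, 1.2]
width: 0.0534
grip_force: 6.0
```

```bash
python3 bx.py;python3 can.py
```

```text
[0.5196 0.1638 0.0715] 0.05338879902780411 [-1.01 -0.91  1.21] [-0.167 -0.1    0.013]
0.45 60 0.2101
0.46 70 0.2107
0.57 46 0.2196
0.58 68 0.2202
face slope dy/dz -0.0021935014005874985
564
[[ 0  0  0  0  0  0  0  0  0  0  0  0  0  0  0  0  0  0  0]
 [ 0  0  0  0  0  0  0  0  0  0  0  0  0  0  0  0  0  0  0]
 [ 0  0  0  0  0  0  0  0  2 13  1  0  0  0  0  0  0  0  0]
 [ 0  0  0  0  0  0  0  0  1 33 31 28 25 25 25 19  0  0  0]
 [ 0  0  0  0  0  0  0  0  1 10  7  9 13 16 14 47  5  0  0]
 [ 0  0  0  0  0  0  0  0  0  2  3  6  9  6 11 47  2  0  0]
 [ 0  0  0  0  0  0  0  0  0  0  1  1  3  3  5 51  1  0  0]
 [ 0  0  0  0  0  0  0  0  0  0  0  0  0  0  1 34  0  0  0]
 [ 0  0  0  0  0  0  0  0  0  0  0  0  0  0  0 11  0  0  0]
 [ 0  0  0  0  0  0  0  0  0  0  0  0  0  0  0  0  0  0  0]
 [ 0  0  0  0  0  0  1  4  4  7  4  0  0  0  0  0  0  0  0]
 [ 0  0  0  0  0  0  2  7  4  5  0  0  0  0  0  0  0  0  0]
 [ 0  0  0  0  0  0  1  0  0  0  0  0  0  0  0  0  0  0  0]
 [ 0  0  0  0  0  0  2  1  0  0  0  0  0  0  0  0  0  0  0]
 [ 0  0  0  0  0  0  0  0  0  0  0  0  0  0  0  0  0  0  0]]
```

jog_arm(targets=[-1, 0, 0, 0.003, 0, -1, 0, 0, 0.006, 0, -1, 0, 0, 0.009, 0, -1, 0, 0, 0.011, 0, -1, 0, 0, 0.011, 0, 0.4, 0, 0, 0.011, 0, 0.4, 0, 0, 0.011, 0, 0.4, 0, 0, 0.011, 0])

```text
time: 46.2
tool_pos: [0.5194, 0.1643, 0.0626]
tcp_rot: [[-0.075, 0.997, -0.0], [0.997, 0.075, 0.0], [0.0, -0.0, -1.0]]
wrist_force: [-0.4, -0.2, 0.0]
width: 0.0615
grip_force: 0.0
```

```bash
python3 bx.py;python3 can.py
```

```text
[0.5194 0.1643 0.0626] 0.06145417454005804 [-0.39 -0.18  0.05] [ 0.009 -0.04  -0.02 ]
0.45 58 0.2114
0.46 64 0.2115
0.57 45 0.2209
0.58 79 0.2202
face slope dy/dz 0.009120291680533065
489
[[ 0  0  0  0  0  0  0  0  0  0  0  0  0  0  0  0  0  0  0]
 [ 0  0  0  0  0  0  0  0  0  0  0  0  0  0  0  0  0  0  0]
 [ 0  0  0  0  0  0  0  0  0  0  1  1 21  8  0  0  0  0  0]
 [ 0  0  0  0  0  0  0  0  0  0  4  5 12 59  2  0  0  0  0]
 [ 0  0  0  0  0  0  0  0  1  4  6  5  3 47 39  0  0  0  0]
 [ 0  0  0  0  0  0  6  4  6  4  1  1  5  6 63  5  0  0  0]
 [ 0  0  0  0  0  0  1  6  5  1  2  4  3  0 14 11  0  0  0]
 [ 0  0  0  0  0  0  0  0  0  0  4  3  0  3  0  0  0  0  0]
 [ 0  0  0  0  0  0  0  0  0  0  1  1  0  0  0  0  0  0  0]
 [ 0  0  0  0  0  0  0  1  3  4  3  0  0  0  0  0  0  0  0]
 [ 0  0  0  0  0  0  2  4  4  9  1  0  0  0  0  0  0  0  0]
 [ 0  0  0  0  0  0  1  0  0  0  0  0  0  0  0  0  0  0  0]
 [ 0  0  0  0  0  0  0  2  0  0  0  0  0  0  0  0  0  0  0]
 [ 0  0  0  0  0  0  0  0  0  0  0  0  0  0  0 20 57  0  0]
 [ 0  0  0  0  0  0  0  0  0  0  0  0  0  0  0  0  0  0  0]]
```

jog_arm(targets=[0.75, 0, 0, 0, 0, 0.75, 0, 0, 0, 0, 0.75, 0.01, 0, -0.006, 0, 0.75, 0.02, 0, -0.011, 0, 0.75, 0.031, 0, -0.016, 0, 0.75, 0.04, 0, -0.0205, 0, 0.75, 0.041, 0, -0.0205, 0, 0.75, 0.041, 0, -0.0205, 0], squeeze=6)

```text
time: 47.05
tool_pos: [0.517, 0.1973, 0.0791]
tcp_rot: [[-0.076, 0.997, 0.0], [0.997, 0.076, -0.0], [-0.0, 0.0, -1.0]]
wrist_force: [0.6, -0.5, 0.2]
width: 0.077
grip_force: 0.0
```

```bash
python3 bx.py;python3 can.py
```

```text
[0.517  0.1973 0.0791] 0.07696521388139431 [ 0.61 -0.53  0.21] [-0.062 -0.084 -0.027]
0.45 62 0.212
0.46 67 0.2118
0.57 48 0.2216
0.58 60 0.2202
face slope dy/dz 3.592308711570286e-05
402
[[ 0  0  0  0  0  0  0  0  0  0  0  0  0  0  0  0  0  0  0]
 [ 0  0  0  0  0  0  0  0  0  0  0  0  0  0  0  0  0  0  0]
 [ 0  0  0  0  0  0  0  0  0  0  0  0  0  0  0  0  0  0  0]
 [ 0  0  0  0  0  0  0  0  0  0  0  0  0  0  0  0  0  0  0]
 [ 0  0  0  0  0  0  0  1  4 38 16  0  0  0  0  0  0  0  0]
 [ 0  0  0  0  0  0  3  6  5 12 63  5  0  0  0  0  0  0  0]
 [ 0  0  0  0  1  4  6  4  2  4 43 37  0  0  0  0  0  0  0]
 [ 0  0  0  6  6  4  0  0  1  4  8 47  2  0  0  0  0  0  0]
 [ 0  0  0  0  0  0  2  4  3  1  2 10  0  0  0  0  0  0  0]
 [ 0  0  0  0  0  0  1  2  2  1  2  0  0  0  0  0  0  0  0]
 [ 0  0  0  0  0  0  1  0  0  0  0  0  0  0  0  0  0  0  0]
 [ 0  0  0  6  3  8 14  2  0  0  0  0  0  0  0  0  0  0  0]
 [ 0  0  0  2  0  1  2  0  0  0  0  0  0  0  0  0  0  0  0]
 [ 0  0  0  0  1  0  0  0  0  0  0  0  0  0  0  0  0  0  0]
 [ 0  0  0  0  0  0  0  0  0  0  0  0  0  0  0  0  0  0  0]]
```

jog_arm(targets=[-1, 0, 0, 0, 0, -1, 0, 0, 0, 0, -1, 0, 0, 0, 0, -1, 0, 0, 0, 0, -1, -0.008, 0, -0.003, 0, -1, -0.015, 0, -0.006, 0, -1, -0.025, 0, -0.008, 0, -1, -0.034, 0, -0.0095, 0])

```text
time: 47.9
tool_pos: [0.5194, 0.1693, 0.0872]
tcp_rot: [[-0.075, 0.997, 0.001], [0.997, 0.075, 0.001], [0.001, 0.001, -1.0]]
wrist_force: [0.1, 2.9, 3.3]
width: 0.0518
grip_force: 6.1
```

```bash
python3 bx.py;python3 can.py
```

```text
[0.5194 0.1693 0.0872] 0.05175398954571688 [0.13 2.88 3.26] [ 0.519 -0.095  0.03 ]
0.45 62 0.2098
0.46 70 0.2101
0.57 58 0.2205
0.58 76 0.2196
face slope dy/dz -0.038888808624252195
372
[[ 0  0  0  0  0  0  0  0  0  0  0  0  1  0  0  0  0  0  0]
 [ 0  0  0  0  0  0  0  0  0  0  0  0  0  0  0  0  0  0  0]
 [ 0  0  0  0  0  0  0  0  0  0  1  0  0  0  0  0  0  0  0]
 [ 0  0  0  0  0  0  0  0  0  0  0  0  0  0  0  0  0  0  0]
 [ 0  0  0  0  0  0  0  4 38 34  0  0  0  0  0  0  0  0  0]
 [ 0  0  0  0  0  0  0  0  0 41 58  9  1  0  0  0  0  0  0]
 [ 0  0  0  0  0  0  0  0  0  1 16 42  1  0  0  0  0  0  0]
 [ 0  0  0  0  0  0  0  0  0  0  0  2  0  0  0  0  0  0  0]
 [ 0  0  0  0  0  0  0  0  0  0  0  0  0  0  0  0  0  0  0]
 [ 0  0  0  0  0  0  0  0  0  3  0  0  0  1  0  0  0  0  0]
 [ 0  0  0  0  0  0  0  1  8  9  0  0  3  3  0  0  0  0  0]
 [ 0  0  0  0  0  0  1  3  9  3  0  0  0  0  0  0  0  0  0]
 [ 0  0  0  0  0  0  8  9 35 17  1  0  0  0  0  0  0  0  0]
 [ 0  0  0  0  0  0  1  2  6  0  0  0  0  0  0  0  0  0  0]
 [ 0  0  0  0  0  0  0  0  0  0  0  0  0  0  0  0  0  0  0]]
```

jog_arm(targets=[-1, 0.004, 0, -0.002, 0, -1, 0.012, 0, -0.008, 0, -1, 0.022, 0, -0.016, 0, -1, 0.03, 0, -0.026, 0, -1, 0.034, 0, -0.038, 0, -1, 0.034, 0, -0.048, 0, -1, 0.034, 0, -0.05, 0, -1, 0.034, 0, -0.05, 0], squeeze=20)

```text
time: 48.75
tool_pos: [0.5173, 0.1968, 0.1272]
tcp_rot: [[-0.075, 0.997, 0.001], [0.997, 0.075, 0.0], [0.0, 0.001, -1.0]]
wrist_force: [-0.0, -0.4, -0.4]
width: 0.0513
grip_force: 20.0
```

```bash
python3 bx.py;python3 can.py
```

```text
[0.5173 0.1968 0.1272] 0.05131124740818035 [-0.05 -0.41 -0.43] [-0.065 -0.07  -0.005]
0.45 65 0.2112
0.46 65 0.2112
0.57 59 0.2198
0.58 69 0.2206
face slope dy/dz 0.006051446874028818
331
[[ 0  0  0  0  0  0  0  0  0  0  0  0  0  0  0  0  0  0  0]
 [ 0  0  0  0  0  0  0  0  0  0  0  0  0  0  0  0  0  0  0]
 [ 0  0  0  0  0  0  0  0  0  0  2  0  0  0  0  0  0  0  0]
 [ 0  0  0  0  0  0  0  0  4  0  0  0  0  0  0  0  0  0  0]
 [ 0  0  0  0  0  0  0  3 42 43  1  0  0  0  0  0  0  0  0]
 [ 0  0  0  0  0  0  0  0  0 34 70  9  0  0  0  0  0  0  0]
 [ 0  0  0  0  0  0  0  0  0  2 13 52  2  0  0  0  0  0  0]
 [ 0  0  0  0  0  0  0  0  0  7 11 13  0  0  0  0  0  0  0]
 [ 0  0  0  0  0  0  0  0  1  8  2  1  0  0  0  0  0  0  0]
 [ 0  0  0  0  0  0  0  0  1  1  0  0  0  0  0  0  0  0  0]
 [ 0  0  0  0  0  3  5  0  0  0  0  0  0  0  0  0  0  0  0]
 [ 0  0  0  0  0  0  1  0  0  0  0  0  0  0  0  0  0  0  0]
 [ 0  0  0  0  0  0  0  0  0  0  0  0  0  0  0  0  0  0  0]
 [ 0  0  0  0  0  0  0  0  0  0  0  0  0  0  0  0  0  0  0]
 [ 0  0  0  0  0  0  0  0  0  0  0  0  0  0  0  0  0  0  0]]
```

jog_arm(targets=[-1, 0.004, 0, 0, 0, -1, -0.004, 0, 0, 0, -1, 0.004, 0, 0.004, 0, -1, -0.004, 0, -0.004, 0, -1, 0.004, 0, 0.004, 0, -1, 0, 0, 0, 0, -1, 0, 0, 0, 0, -1, 0, 0, 0, 0])

```text
time: 49.6
tool_pos: [0.5171, 0.1968, 0.1268]
tcp_rot: [[-0.075, 0.997, 0.0], [0.997, 0.075, 0.0], [0.0, 0.0, -1.0]]
wrist_force: [0.5, -0.6, 0.0]
width: 0.0516
grip_force: 20.0
```

```bash
python3 bx.py|head -1
cat > inbox.py <<'E'
from h import *
import sys
n=sys.argv[1];p,d,W=shot(n);hsv=cv2.cvtColor(p,cv2.COLOR_RGB2HSV)
blue=(hsv[...,0]>100)&(hsv[...,0]<130)&(hsv[...,1]>110)
c,s=np.cos(.075),np.sin(.075);X=(W[...,0]-.5156)*c+(W[...,1]-.1705)*s;Y=-(W[...,0]-.5156)*s+(W[...,1]-.1705)*c
m=(abs(X)<.066)&(abs(Y)<.0385)&(W[...,2]>.0)&(W[...,2]<.09)&(d>0)
g=np.zeros((10,17),int)
for x,y,z in zip(X[m],Y[m],W[...,2][m]):
    i=int((.04-y)//.008);j=int((x+.068)//.008);g[i,j]=max(g[i,j],int(z*1000))
print(g)
E
python3 inbox.py side; python3 inbox.py top
```

```text
[0.5171 0.1968 0.1268] 0.05157935467316661 [ 0.47 -0.6   0.01] [ 0.031 -0.064  0.065]
[[ 0 72  0  4  0 57  0  0 63  0  0  0 27  0  0  0 58]
 [ 0  0  0  0  0  0  0  0  0  0  0  0  0  0  0  0  0]
 [ 0  0  0  0  0  0  0  0  0  0  0  0  0  0  0  0 62]
 [ 0  0  0  0 51 53 52  0  0  0  0 52  0 51  0  0 72]
 [ 0  0  0 52 51 52 51 51  0  0 52 52 54 52 50  0 75]
 [ 0  0  0 50 51 52 52 49  0  0 52 52 52 52 52  0 61]
 [ 0  0  0 52 52 54 52 50 35 37 50 53 51 53 51  0 71]
 [ 0  0  0 51 53 51 51 50 50 48 53 52 52 52 51  0 74]
 [68  0  0 48 51 52 50 53 52 53 52 52 52 51 50  0 70]
 [74 75 74 73 73 72 72 74 62 57 27  0 48 50 65 72 74]]
[[67  7  0  0  0  0  0  0  0  0  0  0  0  0  0  0  0]
 [74  0  0  0  0  0  0  0  0  0  0  0  0  0  0  0  0]
 [69  0  0  0  0  0  0  0  0  0  0  0  0  0  0  0  0]
 [ 0  8  0  0  0  0  0  0  0  0  0  0  0  0  0  0  0]
 [ 0 10  0  0  0  0  0  0  0  0  0  0  0  0  0  0  0]
 [77  8  0  0  0  0  0  0  0  0  0  0  0  0  0  0  0]
 [73  6  0  0 53 54  0  0  0  0  0  0  0  0  0  0  0]
 [ 0  8  9 47 53 53 55 54 23  0  0  0  0 56 51  0  0]
 [73  9  9 42 53 53 54 51 52  0  0  0 51 53 54  0  9]
 [ 0 11  9 31 28 34 31  7 52 54 52 50 51 50 51  9  7]]
```

jog_arm(targets=[-1, 0, 0, -0.03, 0, -1, 0, 0, -0.06, 0, -1, 0, 0, -0.05, 0, -1, 0, 0, -0.07, 0, -1, 0, 0, -0.055, 0, -1, 0, 0, -0.07, 0, -1, 0, 0, -0.07, 0, -1, 0, 0, -0.07, 0])

```text
time: 50.55
tool_pos: [0.5171, 0.1969, 0.1828]
tcp_rot: [[-0.075, 0.997, 0.0], [0.997, 0.075, 0.0], [0.0, 0.0, -1.0]]
wrist_force: [-0.7, 0.1, 0.4]
width: 0.0511
grip_force: 20.0
```

```bash
python3 bx.py|head -1;python3 can.py|tail -14; python3 inbox.py wrist;python3 inbox.py side;python3 inbox.py top
```

```text
[0.5171 0.1969 0.1828] 0.051135095508495355 [-0.67  0.06  0.36] [-0.03  -0.054  0.018]
 [ 0  0  0  0  0  0  0  0  0  0  0  0  0  0  0  0  0  0  0]
 [ 0  0  0  0  0  0  0  0  0  0  1  0  0  0  0  0  0  0  0]
 [ 0  0  0  0  0  0  0  0  0  0  1  0  0  0  0  0  0  0  0]
 [ 0  0  0  0  0  0  0  8 46 41  1  0  0  0  0  0  0  0  0]
 [ 0  0  0  0  0  0  0  1  2 33 70 11  0  0  0  0  0  0  0]
 [ 0  0  0  0  0  0  0  0  0  3 17 54  0  0  0  0  0  0  0]
 [ 0  0  0  0  0  0  0  0  0  4 13 17  0  0  0  0  0  0  0]
 [ 0  0  0  0  0  0  0  0  0  1 21  0  0  0  0  0  0  0  0]
 [ 0  0  0  0  0  0  0  0  2 16  8  0  0  0  0  0  0  0  0]
 [ 0  0  0  0  0  2  2  2 10 15  0  0  0  0  0  0  0  0  0]
 [ 0  0  0  0  0  0  3 14 21  3  0  0  0  0  0  0  0  0  0]
 [ 0  0  0  0  0  0  0  0 12  0  0  0  0  0  0  0  0  0  0]
 [ 0  0  0  0  0  0  0  0  0  0  0  0  0  0  0  0  0  0  0]
 [ 0  0  0  0  0  0  0  0  0  0  0  0  0  0  0  0  0  0  0]]
[[74 74 74 74 74 52 52 51  0  0 51 52 51 51 51  0  0]
 [71  8  7 52 52 52 52 52  7  7 52 52 53 52 52  8  7]
 [70  8  8 52 53 52 52 52 17  9 51 53 52 52 52  8  8]
 [ 8  8  8
[... 750 characters left out ...]
0  0  0 51 53 51 51 52 50 48 51 52 53 52 53  0 75]
 [67  0  0 49 50 51 51 50 52 50 53 51 51 50 52  0 64]
 [72 72 73 74 74 74 73 73 77 75 62 73 74 75 73 72 63]]
[[68 74 19  0  0  0  0  0  0  0  0  0  0  0  0  0  0]
 [73 13 10  0  0  0  0  0  0  0  0  0  0  0  0  0  0]
 [ 0  9  7  0  0  0  0  0  0  0  0  0  0  0  0  0  0]
 [ 0  8 10  0  0  0  0  0  0  0  0  0  0  0  0  0  0]
 [ 0  9  9  0  0  0  0  0  0  0  0  0  0  0  0  0  0]
 [76  9  7  0  0  0  0  0  0  0  0  0  0  0  0  0  0]
 [72  7  8  0  0  0 51 50  0  0  0  0  0  0  0  0  0]
 [ 0 11  9 42 53 55 54 54 34 36  0  0  0  0  0  0  0]
 [70 11  8 56 54 53 54 54 53 52  0  0  0  0 50  0  7]
 [ 0  6  9 31 29 28 31  8 50 53 56  0  0 51 51 11 10]]
```

jog_arm(targets=[-1, 0.03, 0, 0, 0, -1, 0.07, 0, 0, 0, -1, 0.11, 0, 0.02, 0, -1, 0.135, 0, 0.06, 0, -1, 0.14, 0, 0.11, 0, -1, 0.14, 0, 0.15, 0, -1, 0.14, 0, 0.165, 0, -1, 0.14, 0, 0.165, 0])

```text
time: 51.55
tool_pos: [0.5074, 0.3078, 0.0484]
tcp_rot: [[-0.075, 0.997, -0.004], [0.997, 0.075, -0.002], [-0.002, -0.004, -1.0]]
wrist_force: [0.4, -0.8, -0.5]
width: 0.0513
grip_force: 20.0
```

```bash
python3 bx.py|head -1;python3 can.py|tail -14
```

```text
[0.5074 0.3078 0.0484] 0.051271480479820476 [ 0.35 -0.75 -0.54] [-0.069 -0.102 -0.026]
 [ 0  0  0  0  0  0  0  0  0  0  0  0  0  0  0  0  0  0  0]
 [ 0  0  0  0  0  0  0  0  0  0  0  0  0  0  0  0  0  0  0]
 [ 0  0  0  0  0  0  0  0  0  1  0  0  0  0  0  0  0  0  0]
 [ 0  0  0  0  0  0  0  3 51 19  0  0  0  0  0  0  0  0  0]
 [ 0  0  0  0  0  0  0  0  3 64 55  1  0  0  0  0  0  0  0]
 [ 0  0  0  0  0  0  0  0  0  3 36 48  0  0  0  0  0  0  0]
 [ 0  0  0  0  0  0  0  0  0  0  0  4  0  0  0  0  0  0  0]
 [ 0  0  0  0  0  0  0  0  0  0  0  0  0  0  0  0  0  0  0]
 [ 0  0  0  0  0  0  0  0  0  0  0  0  0  0  0  0  0  0  0]
 [ 0  0  0  0  1  1  0  0  0  0  0  0  0  0  0  0  0  0  0]
 [ 0  0  0  0  0  0  0  0  0  0  0  0  0  0  0  0  0  0  0]
 [ 0 11  0  0  0  0  0  0  0  0  0  0  0  0  0  0  0  0  0]
 [ 0  4  0  0  0  0  0  0  0  0  0  0  0  0  0  0  0  0  0]
 [ 0  0  0  0  0  0  0  0  0  0  0  0  0  0  0  0  0  0  0]]
```

jog_arm(targets=[-1, 0, 0, 0.008, 0, -1, 0, 0, 0.0125, 0, -1, 0.008, 0, 0.0145, 0, -1, 0.017, 0, 0.0165, 0, -1, 0.034, 0, 0.0235, 0, -1, 0.048, 0, 0.036, 0, -1, 0.059, 0, 0.049, 0, -1, 0.059, 0, 0.049, 0], squeeze=5)

```text
time: 52.4
tool_pos: [0.5039, 0.3571, 0.0096]
tcp_rot: [[-0.077, 0.997, -0.002], [0.997, 0.077, -0.001], [-0.0, -0.002, -1.0]]
wrist_force: [-0.3, -0.3, -0.3]
width: 0.0518
grip_force: 5.0
```

```bash
python3 bx.py|head -1;python3 can.py|tail -14
```

```text
[0.5039 0.3571 0.0096] 0.05184042662284062 [-0.26 -0.29 -0.28] [-0.008 -0.056  0.026]
 [ 0  0  0  0  0  0  0  0  0  0  0  0  0  0  0  0  0  0  0]
 [ 0  0  0  0  0  0  0  0  0  0  0  0  0  0  0  0  0  0  0]
 [ 0  0  0  0  0  0  0  0  0  0  0  0  0  0  0  0  0  0  0]
 [ 0  0  0  0  0  0  0  4 13 19 21 19  0  0  0  0  0  0  0]
 [ 0  0  0  0  0  0  0  5 10 19 23 56  2  0  0  0  0  0  0]
 [ 0  0  0  0  0  0  0  0  0  5 12 55  5  0  0  0  0  0  0]
 [ 0  0  0  0  0  0  0  0  0  0  4 45  8  0  0  0  0  0  0]
 [ 0  0  0  0  0  0  0  0  0  0  0 34  7  0  0  0  0  0  0]
 [ 0  0  0  0  0  0  0  0  0  0  0  6  0  0  0  0  0  0  0]
 [ 0  0  0  0  0  0  0  0  0  0  0  0  0  0  0  0  0  0  0]
 [ 0  0  0  0  0  0  0  0  0  0  0  0  0  0  0  0  0  0  0]
 [ 0  0  0  0  0  0  0  0  0  0  0  0  0  0  0  0  0  0  0]
 [ 0  0  0  0  0  0  0  0  0  0  0  0  0  0  0  0  0  0  0]
 [ 0  0  0  0  0  0  0  0  0  0  0  0  0  0  0  0  0  0  0]]
```

jog_arm(targets=[0.45, 0, 0, 0, 0, 0.45, 0, 0, 0, 0, 0.45, -0.013, 0, 0, 0, 0.45, -0.027, 0, 0, 0, 0.45, -0.04, 0, 0, 0, 0.45, -0.04, 0, 0, 0, -1, -0.04, 0, 0, 0, -1, -0.04, 0, 0, 0], squeeze=4)

```text
time: 53.25
tool_pos: [0.5075, 0.3237, 0.0115]
tcp_rot: [[-0.075, 0.997, 0.0], [0.997, 0.075, 0.0], [0.0, 0.0, -1.0]]
wrist_force: [1.0, -1.0, 0.8]
width: 0.0536
grip_force: 4.0
```

jog_arm(targets=[-1, 0, 0, 0, 0, -1, 0, 0, 0, 0, -1, 0.004, 0, -0.012, 0, -1, 0.01, 0, -0.024, 0, -1, 0.018, 0, -0.034, 0, -1, 0.028, 0, -0.042, 0, -1, 0.038, 0, -0.046, 0, -1, 0.048, 0, -0.048, 0])

```text
time: 54.05
tool_pos: [0.5049, 0.363, 0.0512]
tcp_rot: [[-0.076, 0.997, 0.002], [0.997, 0.076, 0.001], [0.001, 0.002, -1.0]]
wrist_force: [0.4, -1.3, 4.2]
width: 0.053
grip_force: 4.0
```

```bash
python3 bx.py|head -1;python3 can.py|tail -14
```

```text
[0.5049 0.363  0.0512] 0.05299847897262537 [ 0.44 -1.31  4.24] [-0.221 -0.082  0.031]
 [ 0  0  0  0  0  0  0  0  0  0  0  0  0  0  0  0  0  0  0]
 [ 0  0  0  0  0  0  0  0  0  0  0  0  0  0  0  0  0  0  0]
 [ 0  0  0  0  0  0  0  0  0  0  0  0  0  0  0  0  0  0  0]
 [ 0  0  0  0  0  0  0  0  0  0  0  0  0  0  0  0  0  0  0]
 [ 0  0  0  0  0  0  0  0  0  0 12  0  0  0  0  0  0  0  0]
 [ 0  0  0  0  0  0  0  0  0 14 53  5  0  0  0  0  0  0  0]
 [ 0  0  0  0  0  0  0  1  0 15 29 40  0  0  0  0  0  0  0]
 [ 0  0  0  0  0  0 20  2  0  6 17 52 18  0  0  0  0  0  0]
 [ 0  0  0  0  0  0  3  0  0  3 14 21 58  3  0  0  0  0  0]
 [ 0  0  0  0  0  0  0  0  0  0  8 10 42 35  0  0  0  0  0]
 [ 0  0  0  0  0  0  0  0  0  0  1 10 20 23  0  0  0  0  0]
 [ 0  0  0  0  0  0  0  0  0  0  0  2  1  0  0  0  0  0  0]
 [ 0  0  0  0  0  0  0  0  0  0  0  0  0  0  0  0  0  0  0]
 [ 0  0  0  0  0  0  0  0  0  0  0  0  0  0  0  0  0  0  0]]
```

jog_arm(targets=[-1, 0.008, 0, 0, 0, -1, 0.016, 0, 0.001, 0, -1, 0.024, 0, 0.003, 0, -1, 0.032, 0, 0.006, 0, -1, 0.036, 0, 0.008, 0, -1, 0.036, 0, 0.008, 0, -1, 0.036, 0, 0.008, 0, -1, 0.036, 0, 0.008, 0])

```text
time: 54.9
tool_pos: [0.5026, 0.3914, 0.0441]
tcp_rot: [[-0.076, 0.997, 0.001], [0.997, 0.076, 0.001], [0.001, 0.001, -1.0]]
wrist_force: [-0.5, 0.7, 5.1]
width: 0.0535
grip_force: 4.0
```

```bash
python3 bx.py|head -1;python3 can.py|tail -14
```

```text
[0.5026 0.3914 0.0441] 0.053461209511787205 [-0.47  0.74  5.07] [ 0.088  0.01  -0.014]
 [ 0  0  0  0  0  0  0  0  0  0  0  0  0  0  0  0  0  0  0]
 [ 0  0  0  0  0  0  0  0  0  0  0  0  0  0  0  0  0  0  0]
 [ 0  0  0  0  0  0  0  0  0  0  0  0  0  0  0  0  0  0  0]
 [ 0  0  0  0  0  0  0  0  0  0  0  0  0  0  0  0  0  0  0]
 [ 0  0  0  0  0  0  0  0  0  0  3  3  0  0  0  0  0  0  0]
 [ 0  0  0  0  0  3  8  0  0 10 30  6  0  0  0  0  0  0  0]
 [ 0  0  0  0  0  0  0  0  0 12 30 17  0  0  0  0  0  0  0]
 [ 0  0  0  0  0  0  0  0  0 10 26 29  0  0  0  0  0  0  0]
 [ 0  0  0  0  0  0  1  0  0  8 22 33  0  0  0  0  0  0  0]
 [ 0  0  0  0  0  0  0  0  2 13 18 37  0  0  0  0  0  0  0]
 [ 0  0  0  0  0  0  0  0  1  9 16 45  0  0  0  0  0  0  0]
 [ 0  0  0  0  0  0  0  0  1  3  2  7  0  0  0  0  0  0  0]
 [ 0  0  0  0  0  0  0  0  0  0  0  0  0  0  0  0  0  0  0]
 [ 0  0  0  0  0  0  0  0  0  0  0  0  0  0  0  0  0  0  0]]
```

jog_arm(targets=[1, 0, 0, 0, 0, 1, 0, 0, 0, 0, 1, 0, 0, 0, 0, 1, 0, 0, 0, 0, 1, 0, 0, 0, 0, 1, 0, 0, -0.03, 0, 1, 0, 0, -0.07, 0, 1, 0, 0, -0.1, 0])

```text
time: 55.75
tool_pos: [0.5026, 0.3908, 0.1251]
tcp_rot: [[-0.075, 0.997, 0.001], [0.997, 0.075, 0.001], [0.0, 0.001, -1.0]]
wrist_force: [0.2, 0.2, -0.4]
width: 0.0879
grip_force: 0.0
```

jog_arm(targets=[1, 0, 0, -0.05, 0, 1, 0, 0, -0.09, 0, 1, -0.04, 0, -0.11, 0, 1, -0.09, 0.01, -0.11, 0, 1, -0.14, 0.02, -0.11, 0, 1, -0.17, 0.02, -0.11, 0, 1, -0.17, 0.02, -0.11, 0, 1, -0.17, 0.02, -0.11, 0])

```text
time: 56.55
tool_pos: [0.5287, 0.2563, 0.2115]
tcp_rot: [[-0.074, 0.997, 0.0], [0.997, 0.074, 0.001], [0.001, 0.0, -1.0]]
wrist_force: [-0.6, 0.3, 0.0]
width: 0.0881
grip_force: 0.0
```

```bash
python3 bx.py; python3 inbox.py wrist; python3 inbox.py wrist>/dev/null
python3 - <<'E'
from h import *
p,d,W=shot("wrist");np.savez("pics/wl.npz",p=p,W=W);cv2.imwrite("pics/wend.png",p[:,:,::-1])
c0=np.array([.5026,.391])
m=(np.hypot(W[...,0]-c0[0],W[...,1]-c0[1])<.05)&(W[...,2]>.003)&(W[...,2]<.1)
t=W[m];print(len(t));r=t[t[:,2]>.062];print("rim",len(r),r.min(0).round(4),r.max(0).round(4));A=np.c_[r[:,:2],np.ones(len(r))];print(np.linalg.lstsq(A,r[:,2],rcond=None)[0])
c=(r.min(0)+r.max(0))[:2]/2;i=W[np.hypot(W[...,0]-c[0],W[...,1]-c[1])<.017];print(c,"inside z",np.percentile(i[:,2],[5,50,95]).round(4))
v,u=np.where(m);print(u.min(),u.max(),v.min(),v.max())
E
```

```text
[0.5287 0.2563 0.2115] 0.08808074191785174 [-0.58  0.33  0.03] [-0.038 -0.054 -0.007]
0.45 65 0.2114
0.46 69 0.2124
0.57 56 0.2195
0.58 66 0.2203
face slope dy/dz -0.00523823645784868
[[ 0  0 72  0  0 72  0  0  0  0  0 72  0  0  0  0  0]
 [62  0  0 52 52 53 52 52  0  0 51 52 51 52 52  0  0]
 [58  0  0 52 52 53 53 52  0  0 52 53 52 52 51  0  0]
 [ 8  8  8 52 52 52 53 52 26 26 52 52 52 52 52  8  8]
 [ 8  8  8 52 52 52 52 52 30 33 52 53 52 52 52  9  8]
 [ 9  8  8 52 52 52 52 52 31 32 51 53 52 52 52  8  8]
 [ 8  9  8 52 53 53 52 52 34 36 51 53 53 52 52  8  7]
 [ 8  8  9 53 52 52 52 52 46 46 52 52 52 52 51  8  8]
 [44  8  8  0  0  0  0 39 40 45 39  0  0  0  0  8  8]
 [ 8  8  9  0  0  0  0  8  7  0  0  0  0  0  0  8  8]]
3282
rim 562 [0.4756 0.3677 0.062 ] [0.5294 0.4108 0.0713]
[ 0.01023965 -0.04251556  0.0790355 ]
[0.50247021 0.38928638] inside z [0.0201 0.0214 0.0227]
206 271 0 61
```

Run:
```python
from h import *
for n in("top","side","wrist"):
    p,d,W=shot(n)
    ok=(d>0)&(W[...,2]>0.006)&(W[...,2]<0.09)&(W[...,0]>0.37)&(W[...,0]<0.65)&(W[...,1]>.0)&(W[...,1]<.62)
    k,l,st,c=cv2.connectedComponentsWithStats(ok.astype(np.uint8));print(n)
    for i in range(1,k):
        if st[i,4]<12: continue
        P=W[l==i]; print(c[i].round(),st[i,4],'x',P[:,0].min().round(3),P[:,0].max().round(3),'y',P[:,1].min().round(3),P[:,1].max().round(3),'z',np.percentile(P[:,2],95).round(3),'rgb',np.median(p[l==i],0))
p,d,W=shot("wrist");hsv=cv2.cvtColor(p,cv2.COLOR_RGB2HSV)
# gap strip listing: z & colour along gap
c_,s_=np.cos(.075),np.sin(.075);X=(W[...,0]-.5156)*c_+(W[...,1]-.1705)*s_;Y=-(W[...,0]-.5156)*s_+(W[...,1]-.1705)*c_
m=(abs(X-.003)<.003)&(abs(Y)<.04)&(W[...,2]<.06)
o=np.argsort(Y[m]);print(np.c_[Y[m]*1000,W[...,2][m]*1000,p[m]][o][::6].astype(int))
v,u=np.where((abs(X)<.02)&(abs(Y)<.04)&(W[...,2]<.06));print(u.min(),u.max(),v.min(),v.max())
for f,nm in((np.load("pics/w1.npz"),0),): pass
```

```text
top
[298. 177.] 877 x 0.492 0.65 y 0.0 0.056 z 0.089 rgb [130. 120. 112.]
[131. 160.] 245 x 0.615 0.65 y 0.524 0.62 z 0.056 rgb [207. 172. 134.]
[246. 194.] 669 x 0.438 0.607 y 0.151 0.24 z 0.074 rgb [157. 145. 137.]
[267. 179.] 191 x 0.491 0.609 y 0.108 0.157 z 0.075 rgb [120. 114. 114.]
[134. 184.] 331 x 0.517 0.573 y 0.527 0.605 z 0.07 rgb [178.  93.  27.]
[184. 197.] 298 x 0.478 0.531 y 0.367 0.423 z 0.07 rgb [161.  154.5 144.5]
[121. 218.] 197 x 0.412 0.47 y 0.577 0.62 z 0.022 rgb [226. 201.  99.]
side
[259. 196.] 3643 x 0.415 0.65 y 0.0 0.246 z 0.076 rgb [ 83.  82. 141.]
[216. 252.] 690 x 0.474 0.529 y 0.368 0.427 z 0.069 rgb [150.5 134.5 124. ]
[122. 283.] 572 x 0.614 0.65 y 0.527 0.62 z 0.055 rgb [225. 181. 135.]
[157. 289.] 886 x 0.514 0.572 y 0.531 0.586 z 0.069 rgb [201.  93.  21.]
[185. 332.] 398 x 0.409 0.468 y 0.58 0.62 z 0.021 rgb [246. 220. 104.]
wrist
[239.  26.] 3269 x 0.475 0.529 y 0.368 0.419 z 0.069 rgb [250. 247. 244.]
[253. 207.] 1978 x 0.416 0.608 y 0.135 0.243 z 0.018 rgb [252. 247. 235.]
[239. 243.] 9343 x 0.442 0.585 y 0.125 0.218 z 0.073 rgb [ 36. 114. 189
[... 312 characters left out ...]
  7 176 170 184]
 [-15  33 251 245 238]
 [-14  33 251 244 237]
 [-13  17 251 240 229]
 [-12  23 235 224 210]
 [-12  24 252 246 240]
 [-12  24 230 214 200]
 [-12  25 228 212 200]
 [-11  30 237 226 215]
 [-10  23 255 254 253]
 [ -5  28 234 222 208]
 [ -3  29 246 237 230]
 [ -1  30 255 254 250]
 [  0  30 254 250 245]
 [  0  30 255 253 251]
 [  2  27 255 253 250]
 [  3  28 255 253 251]
 [  4  28 255 254 253]
 [  5  27 255 254 254]
 [  6  26 255 255 254]
 [  7  26 255 254 254]
 [  8  23 255 255 254]
 [  9  23 255 255 254]
 [ 10  22 255 255 255]
 [ 12  22 240 229 217]
 [ 12  21 199 181 169]
 [ 13  19 200 182 172]
 [ 13  20 203 186 174]
 [ 14  20 200 183 171]
 [ 15  19 211 190 173]]
219 257 232 277
```

Run:
```python
from h import *
for n in("top","side","wrist"):
    p,d,W=shot(n);hsv=cv2.cvtColor(p,cv2.COLOR_RGB2HSV)
    c,s=np.cos(.075),np.sin(.075);X=(W[...,0]-.5145)*c+(W[...,1]-.172)*s;Y=-(W[...,0]-.5145)*s+(W[...,1]-.172)*c
    t=(abs(X)<.083)&(abs(Y)<.053)&((X>.075)|(X<-.080)|(abs(Y)>.046))&(d>0)&(hsv[...,1]<110)
    z=W[...,2][t];print(n,t.sum(),"n z>.01:",(z>.011).sum(),np.percentile(z,[50,95,99]).round(3) if len(z) else "")
s=status.state();print(s["time"])
# initial beaker content: from first wrist look images saved pngs (caps blue count)
for f in("w5","w7","w9","wend"):
    a=cv2.imread(f"pics/{f}.png");h=cv2.cvtColor(a,cv2.COLOR_BGR2HSV)
    m=((h[...,0]>95)&(h[...,0]<130)&(h[...,1]>120)).astype(np.uint8);k,l,st,cc=cv2.connectedComponentsWithStats(m)
    print(f,[(tuple(cc[i].round().astype(int)),int(st[i,4])) for i in range(1,k) if 8<st[i,4]<400])
```

```text
top 491 n z>.01: 375 [0.521 0.603 0.604]
side 206 n z>.01: 31 [-0.79   0.537  0.56 ]
wrist 1073 n z>.01: 0 [0.004 0.005 0.006]
57.1
w5 [((np.int64(360), np.int64(142)), 67), ((np.int64(353), np.int64(158)), 67), ((np.int64(362), np.int64(158)), 27)]
w7 [((np.int64(371), np.int64(171)), 67), ((np.int64(373), np.int64(186)), 22), ((np.int64(365), np.int64(189)), 71), ((np.int64(284), np.int64(275)), 297)]
w9 [((np.int64(279), np.int64(96)), 72), ((np.int64(264), np.int64(102)), 9), ((np.int64(268), np.int64(110)), 78), ((np.int64(280), np.int64(113)), 68)]
wend [((np.int64(248), np.int64(255)), 53), ((np.int64(235), np.int64(274)), 26)]
```

jog_arm(targets=[1, 0.03, 0, -0.05, 0, 1, 0.08, -0.02, -0.1, 0, 1, 0.14, -0.04, -0.12, 0, 1, 0.2, -0.06, -0.12, 0, 1, 0.26, -0.08, -0.12, 0, 1, 0.32, -0.08, -0.12, 0, 1, 0.36, -0.08, -0.12, 0, 1, 0.36, -0.08, -0.12, 0])

```text
time: 57.9
tool_pos: [0.4412, 0.5434, 0.3023]
tcp_rot: [[-0.081, 0.997, -0.005], [0.997, 0.081, -0.004], [-0.003, -0.005, -1.0]]
wrist_force: [-0.4, -0.1, -0.7]
width: 0.0881
grip_force: 0.0
```

```bash
python3 bx.py; python3 inbox.py top
python3 - <<'E'
from h import *
for n in("top","side"):
    p,d,W=shot(n)
    c,s=np.cos(.075),np.sin(.075);X=(W[...,0]-.5145)*c+(W[...,1]-.172)*s;Y=-(W[...,0]-.5145)*s+(W[...,1]-.172)*c
    t=(abs(X)<.083)&(abs(Y)<.053)&((X>.076)|(X<-.080)|(abs(Y)>.047))&(d>0)
    z=W[...,2][t];print(n,t.sum(),(z>.011).sum(),np.percentile(z,[50,95,99]).round(3),"-y side",((Y<-.047)&t).sum(),((Y<-.047)&t&(W[...,2]>.011)).sum())
    ok=(d>0)&(W[...,2]>0.006)&(W[...,2]<0.03)&(W[...,0]>0.36)&(W[...,0]<0.65)&(W[...,1]>.0)&(W[...,1]<.12)
    k,l,st,cc=cv2.connectedComponentsWithStats(ok.astype(np.uint8))
    for i in range(1,k):
        if st[i,4]>12:
            P=W[l==i];print(cc[i].round(),st[i,4],P.min(0).round(3),P.max(0).round(3))
    z0=np.load(f"pics/{n}0.npz");W0=cloud(n,z0["d"])
    r=(W0[...,1]<.0)&(W0[...,1]>-.3)&(W0[...,0]>.48)&(W0[...,0]<.7)
    print("rack diff px",(r&(np.abs(p.astype(int)-z0["p"]).max(-1)>60)).sum(), [ (W0[r&(np.abs(p.astype(int)-z0["p"]).max(-1)>60)][:,1]).min().round(3), (W0[r&(np.abs(p.astype(int)-z0["p"]).max(-1)>60)][:,1]).max().round(3)])
E
```

```text
[0.4412 0.5434 0.3023] 0.08811330432257598 [-0.42 -0.06 -0.71] [-0.047 -0.133  0.065]
0.45 55 0.2123
0.46 68 0.2125
0.57 78 0.2218
0.58 127 0.2218
face slope dy/dz 0.01934392572780124
[[68 72 75 76 75 73 57 74 76 73 73 63 46 75 76 73 70]
 [74  6  8 47 53 54 52 53  9  9 40 53 51 55 50  9 10]
 [ 0 11  8 43 54 54 54 51 10  8 58 54 54 53 52  7  9]
 [ 0  9  9 53 55 54 54 52 23 23 55 54 55 53 53  5 10]
 [ 0  7 12 48 52 54 53 52 29 29 47 56 53 54 55  0 11]
 [76 10 10 49 51 55 52 55 32 35 44 55 54 53 54  0  9]
 [73  8  9 53 54 53 53 52 21 26 32 54 54 53 54 12  7]
 [71 10  9 46 54 52 54 53 33 39 53 52 55 53 54  8  9]
 [73  7  9 54 52 55 53 53 52 53 51 53 56 53 50  0 11]
 [ 0  8 10 31 30 32 30 15 55 51 53 51 51 51 52  5  6]]
top 167 0 [0.005 0.008 0.009] -y side 46 0
[289. 168.] 17 [0.587 0.053 0.007] [0.633 0.056 0.028]
[272. 200.] 134 [0.428 0.102 0.006] [0.608 0.118 0.024]
[295. 199.] 49 [0.494 0.    0.008] [0.542 0.052 0.029]
rack diff px 688 [np.float64(-0.177), np.float64(-0.09)]
side 150 3 [-0.806  0.006  0.016] -y side 93 3
[265. 184.] 180 [0.491 0.    0.007] [0.649 0.062 0.03 ]
[291. 209.] 37 [0.424 0.107 0.006] [0.453 0.118 0.019]
rack diff px 557 [np.float64(-0.3), np.float64(-0.002)]
```

```bash
python3 -c "
from station import close_job,status
print(close_job())"
```

```text
the job is handed in; nothing more can be done
None
```

I handed the job in at 58 s of the 200 s allowed; I don't have the judge's result. By the last camera readings the blue box stands upright in the tray with all four cartons in it. The canisters lie in the gap between the cartons, and the empty beaker stands upright on the worktop. I saw no strays on the worktop or in the tray, and the top view showed a change only at the blue box's place in the rack. I didn't count the canisters one by one; I judged by the beaker reading empty.

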